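# Vent the filter unit, open its flap and present the filter plate

### The arm

A 6-joint arm with a two-finger parallel gripper is mounted at the origin on the work surface; the furniture and walls round the work are solid. World frame = base frame: x ahead of the robot, y to its left, z up, the work surface at z = 0. Lengths are in m, angles in rad, forces in N, time in s.
With the tool pointing down it reaches from about 0.25 to 0.8 m from the base axis. Payload 3.9 kg.
Tool frame: the origin (TCP) lies midway between the tips of the shut fingers; the grasp point (between the pads) lies 19 mm behind it; z points along the fingers, y is the direction in which the jaws open and shut (so a half turn about z gives the same grasp; the last joint's range is limited). The gripper opens to 85 mm and grips with 20 to 120 N. Pads are 22 mm wide; open, the fingers measure 114 mm over their backs; the gripper's body (76 mm by 85 mm) begins 54 mm behind the grasp point. The pads swing forward as they close: fully open they stand 13 mm farther back than shut.
Start: joints at [1.329, 0.26, -0.138, 1.173, 0, 1.571], TCP at [0.126, 0.51, 0.231] pointing down, gripper open.
Joint ranges: [-2.78, 2.78], [-0.83, 1.72], [-1.28, 1.37], [-1.9, 2.12], [-1.57, 1.48], [-3.14, 3.14]. Speed limits (rad/s): [2.57, 2.57, 3.14, 3.14, 3.14, 3.14].

### API

Orientations are given as a 3x3 rotation matrix whose columns are the frame's x, y, z axes.
In Python, from cell import ctrl gives the robot as it stands.
- The arm moves only by the tool arm_command, never from a script. Its argument "series" is a list that holds one entry, the list of rows, each a list of 4 numbers: the shift along the tool's x, y, z in mm, then the turn about the tool's z in rad. In form: [[[dx, dy, dz, roll], ...]]. A call has 1 to 20 rows; each row is the pose to reach, as a shift and turn from the pose measured when the call began, along the tool's axes at that moment; what a row does not reach only later rows make up. A row lasts 1/10 s, in which the tool goes at most 50 mm and 8.59 degrees, less where a joint would pass 70% of its speed; a pose out of reach is approached as far as the arm can. A call with a gripper value outside its range is refused whole. "claw" is the finger opening in mm, from 0 to 85.4, set as the call begins (left out, the last holds). The fingers move at their own pace and stop on an object; "squeeze" is the grip in N (left out, the last holds). Time passes only in rows, so rows that repeat a pose let the fingers close. It gives the time, the measured TCP pose, the force and the opening at its end, in the units of the state.
- ctrl.sense(): the state, without advancing time (a new reading comes with each control period).
- ctrl.camera(name): name is "side" or "top" or "wrist"; returns a dict with "img" (384x512x3 uint8, red, green, blue), "fx", "fy", "cx", "cy" (pixels), "extrinsics" (4x4, takes a point from camera to world coordinates); the wrist camera has in their place "hand_eye" (4x4, takes a point from camera to tool coordinates, whose origin is the TCP and whose axes are the flange's). Camera axes: x right, y up, looking along -z (the intrinsics and any distortion apply to the point x, -y, -z); pixel columns grow to the right and rows downward; lengths in m; the calibration is good to about 2 mm. A picture is of the moment at which its call begins: read the wrist's pose just before it. There is no depth.
- ctrl.sign_off(): hands the job in, once; it reports no verdict.
The state is a dict: "time": time; "qpos": joint angles; "qd": joint speeds; "joint_efforts": joint torques, N m; "tcp_pos": TCP position; "tool_rot": TCP orientation; "contact_force": force on the tool from outside, world axes, zero at the start; "moment": the same for the moment, N m; "width": opening from 0.0 (shut) to 1.0 (fully open).
Only numpy, scipy, OpenCV 4.12 (cv2) and the standard library are available. Lean on these libraries where they do the work, as an engineer would, in place of code of your own. Each camera call takes 0.05 s, during which the arm holds its last target.

### The job

Turn the black knob of the filter unit a little at a time until the red pointer stands in the green band of the dial. Only then lift the white flap by its red tab until it stands upright or beyond and stays there, draw the orange filter plate straight up out of its slot, and hold it upright and still over the middle of the round black pad, its lower edge at least 8 cm above the pad, for inspection. Leave the flap open and the pointer in the green, do not disturb the loose fittings lying round about, and finish while still holding the plate: do not put it down or let go.

Things in the scene. Friction and masses are not known exactly. Their poses are not given: they have to be found in the camera images.
- filter_unit: fixed unit: a grey cabinet 190 x 220 mm with a cover plate 210 (x) x 240 (y) mm whose top is 108 mm above the worktop; origin at the centre of its underside on the worktop, its x points away from the robot, y left, z up. A blue cassette block (110 x 80 mm, top 168 mm above the worktop, centred at x +30, y +55 mm) lies under the flap; a brass valve with the knob stands at x -35, y -65 mm and a round dial (92 mm wide, top 134 mm above the worktop) behind it at x +56, y -65 mm
- vent_knob (a joint): turn of the black knob, rad, 0 to 2.6, growing clockwise seen from above; starts between 0.1 and 0.6; light friction (about 0.04 N m), stays where it is left; drives the pointer at 0.8 of its own turn. The pointer stands in the middle of the green band at knob 1.3
- knob_grip (a point): point on the knob's upright axis, 159 mm above the worktop, in the middle of its bar; the bar is 44 mm long, 12 mm thick and 24 mm high (147 to 171 mm above the worktop), below it a round skirt 42 mm wide; x axis along the bar, z up
- dial_pointer (a joint): turn of the red pointer on the dial, rad, growing clockwise seen from above; always 0.8 x the knob's value; 1.04 is the middle of the green band, where the pointer points along the unit's +x, and the band runs 0.12 rad to either side
- pointer_tip (a point): tip of the red pointer, 36 mm from the dial's centre
- green_mark (a point): middle of the green band on the white dial, 36 mm from the dial's centre towards the unit's +x; the pointer tip lies on it when set
- flap (a joint): opening angle of the white flap, rad, 0 closed, 1.8 at its stop (leaning back 13 degrees past upright); stiff hinge, about 0.16 N m, so it stays at any angle. The flap is a hood 114 x 84 x 46 mm, open below
- flap_grip (a point): middle of the red tab on the flap's front edge, 188 mm above the worktop when closed; the tab is 10 mm thick along the unit's y, 16 mm high and juts 34 mm from the front of the flap, with free room on both sides and below; turns with the flap, x axis along the tab towards the hinge when closed, 133 mm (and 20 mm up) from the hinge line
- flap_hinge (a point): point on the hinge line (along the unit's y) at the rear upper edge of the cassette block, 168 mm above the worktop, at x +88, y +55 mm in the unit
- slot_mouth (a point): centre of the slot's mouth on top of the cassette block, 168 mm above the worktop, at x +10, y +55 mm in the unit; the slot is 54 mm along x, 14 mm along y and 48 mm deep
- filter_plate: orange filter plate standing loose in the slot, hidden by the flap; 50 mm (x) x 10 mm (y) frame 45 mm high, and on top of it a grip tab 26 (x) x 10 (y) x 35 mm; 80 mm high in all, about 0.1 kg; origin at the centre of its underside, z up to the tab. In the slot its underside is 120 mm above the worktop and the tab's top 32 mm above the block's top
- pad: round black rubber pad, fixed, 107 mm wide and 14 mm high, origin at the centre of its underside on the worktop
- coupler: loose brass coupler, 22 x 22 x 60 mm, standing to the right of the work; leave alone; origin at its underside
- tee: loose brass tee fitting, 22 x 52 x 35 mm, lying to the right of the work; leave alone; origin at its underside
- pvc_cap: loose grey pipe cap, 65 mm wide, 26 mm high, behind the work; leave alone; origin at its underside
- seal_ring: loose black rubber ring, 71 mm wide, 11 mm high, behind the work; leave alone; origin at its underside

How it is judged:
By the outcome, as a careful person would: the job done as asked, in the order asked, and still so for the second after the job is handed in, while the arm keeps its last pose, push and grip.
It also fails if it takes over 64 s, if anything falls off the work surface, if the arm or the gripper's body presses on something with over 40 N, if the wrist force passes 120 N, or if a joint passes its speed limit or range.

## Working session

There is one attempt and no reset: what is moved stays moved. The work goes in short steps, Python scripts to look and compute and a tool call to move; the robot and the scene stay as the last step left them, time stands still between calls to the robot, and variables do not carry over. Pictures are saved under pics/ and viewed, and the job is handed in when it is done.

Besides the shell and the picture viewer there is one more tool, called in YAML: its name, and indented under it one key for each argument. arm_command: Moves the arm, as the interface text tells. Its arguments: {"type":"object","properties":{"series":{"type":"array","items":{"type":"array","items":{"type":"array","items":{"type":"number"}}}},"claw":{"type":"number"},"squeeze":{"type":"number"}},"required":["series"]}

```bash
ls; mkdir -p pics; python3 - <<'E'
from cell import ctrl
import cv2
s=ctrl.sense()
print(s)
for n in ("side","top","wrist"):
    c=ctrl.camera(n); cv2.imwrite(f"pics/{n}0.png",c["img"][:,:,::-1])
    print(n,{k:v for k,v in c.items() if k!="img"})
E
```

```text
pics
{'time': 0.0, 'qpos': array([ 1.32898554e+00,  2.60646898e-01, -1.39388329e-01,  1.17273170e+00,
       -5.59426722e-06,  1.57082216e+00]), 'qd': array([ 0.0005196 ,  0.00022444,  0.00059488, -0.00198885, -0.00046897,
        0.00111161]), 'joint_efforts': array([-1.61377568e-03, -4.05681288e+01,  2.53921580e+01,  1.87202630e-02,
       -1.04189232e-04,  7.18555668e-07]), 'tcp_pos': array([0.12555   , 0.50904065, 0.23047711]), 'tool_rot': array([[-9.70899770e-01,  2.39485741e-01, -4.66449488e-04],
       [ 2.39486195e-01,  9.70897882e-01, -1.91460242e-03],
       [-5.64515992e-06, -1.97059527e-03, -9.99998058e-01]]), 'contact_force': array([-0.17808077, -0.58086805,  0.68570959]), 'moment': array([-0.02071239,  0.00968944,  0.00319715]), 'width': 0.9983549746975864}
side {'fx': 355.3447332862654, 'fy': 355.3447332862654, 'cx': 257.68080669905913, 'cy': 185.9987261044668, 'extrinsics': array([[-0.99865829, -0.00620421, -0.05141131,  0.54471535],
       [-0.04528916, -0.37676041,  0.92520294,  0.84671887],
       [-0.0251099 ,  0.92628997,  0.37597392,  0.49688454],
       [ 0.   
[... 178 characters left out ...]
.00439656,  0.98211527, -0.1882293 ,  0.39982613],
       [-0.99998881,  0.00398942, -0.00254181, -0.05282769],
       [-0.00174542,  0.18823837,  0.98212182,  1.33219919],
       [ 0.        ,  0.        ,  0.        ,  1.        ]])}
wrist {'fx': 288.60533711859046, 'fy': 288.60533711859046, 'cx': 256.43751685621436, 'cy': 193.81963237626357, 'hand_eye': array([[-5.25942324e-04,  9.45464975e-01,  3.25723357e-01,
         8.39456423e-02],
       [ 9.99999620e-01,  2.70885349e-04,  8.28400880e-04,
         3.56323392e-04],
       [ 6.94990332e-04,  3.25723669e-01, -9.45464758e-01,
        -1.40932228e-01],
       [ 0.00000000e+00,  0.00000000e+00,  0.00000000e+00,
         1.00000000e+00]])}
```

View pics/side0.png

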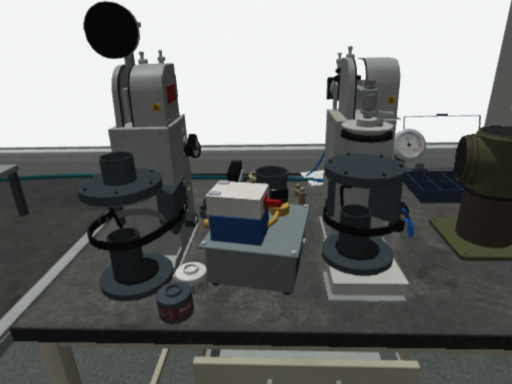

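View pics/top0.png

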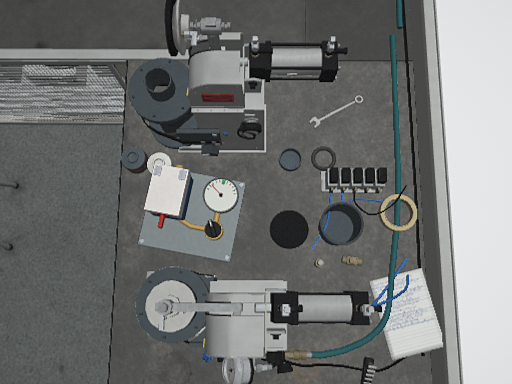

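View pics/wrist0.png

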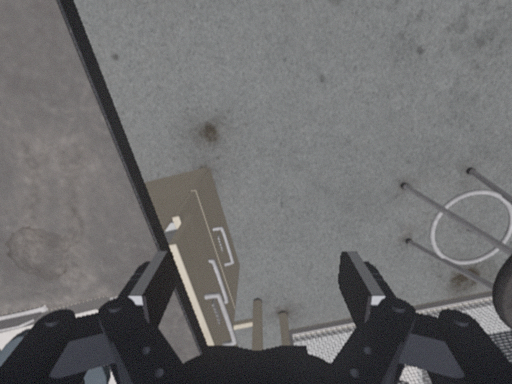

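```bash
python3 - <<'E'
import cv2
i=cv2.imread("pics/top0.png"); cv2.imwrite("pics/topc.png",cv2.resize(i[155:265,125:260],None,fx=5.4,fy=5.4,interpolation=cv2.INTER_CUBIC))
cv2.imwrite("pics/topd.png",cv2.resize(i[140:280,260:400],None,fx=4,fy=4,interpolation=cv2.INTER_CUBIC))
i=cv2.imread("pics/side0.png"); cv2.imwrite("pics/sidec.png",cv2.resize(i[155:305,180:330],None,fx=4,fy=4,interpolation=cv2.INTER_CUBIC))
E
```

```text
(no output)
```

View pics/topc.png

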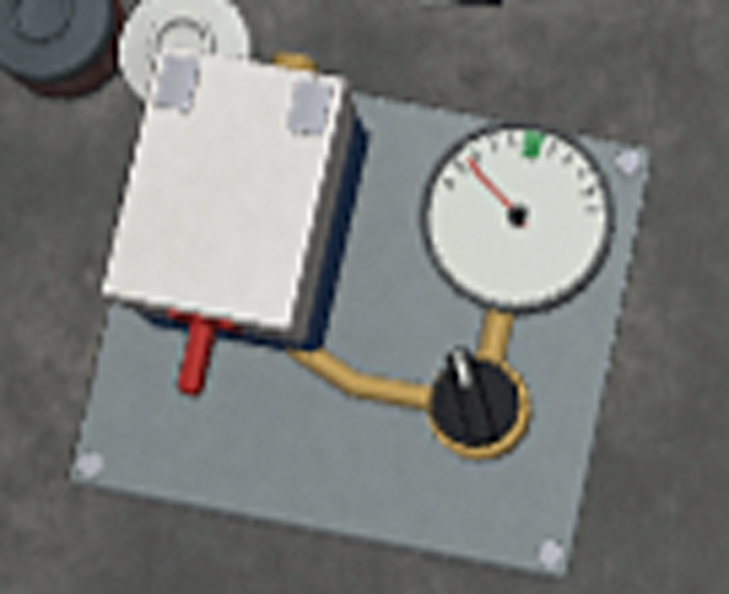

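View pics/topd.png

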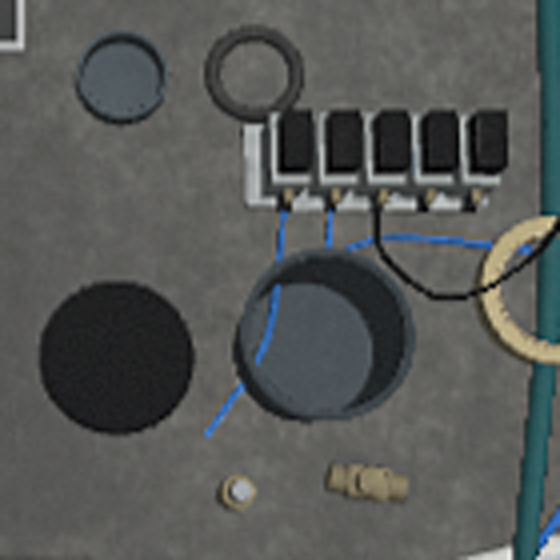

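View pics/sidec.png

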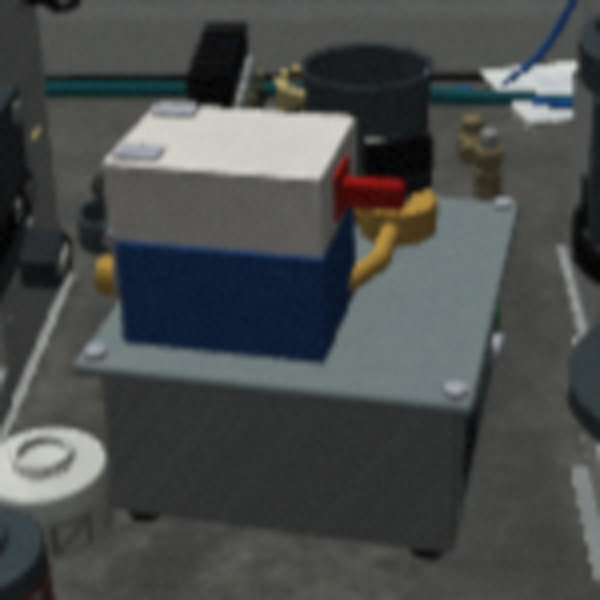

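```bash
cat > h.py <<'E'
import numpy as np
from cell import ctrl
import cv2
E0=dict(
side=dict(f=355.3447332862654,cx=257.68080669905913,cy=185.9987261044668,T=np.array([[-0.99865829,-0.00620421,-0.05141131,0.54471535],[-0.04528916,-0.37676041,0.92520294,0.84671887],[-0.0251099,0.92628997,0.37597392,0.49688454],[0,0,0,1]])),
top=dict(f=482.0228139792609,cx=256.654370606498,cy=193.84820958640202,T=np.array([[0.00439656,0.98211527,-0.1882293,0.39982613],[-0.99998881,0.00398942,-0.00254181,-0.05282769],[-0.00174542,0.18823837,0.98212182,1.33219919],[0,0,0,1]])))
def proj(n,p,T=None):
    c=E0[n]; p=np.atleast_2d(p); q=(p-c['T'][:3,3])@c['T'][:3,:3]
    return np.c_[c['cx']+c['f']*q[:,0]/-q[:,2],c['cy']-c['f']*q[:,1]/-q[:,2]]
def ray_z(n,uv,z):
    c=E0[n]; d=c['T'][:3,:3]@np.array([(uv[0]-c['cx'])/c['f'],-(uv[1]-c['cy'])/c['f'],-1]); o=c['T'][:3,3]
    return o+d*(z-o[2])/d[2]
def uncrop(p,s,o): return (np.asarray(p,float)+.5)/s-.5+np.array(o)
def unit(par,p):
    x,y,a=par; p=np.atleast_2d(p); c,s=np.cos(a),np.sin(a)
    return np.c_[x+c*p[:,0]-s*p[:,1],y+s*p[:,0]+c*p[:,1],p[:,2]]
def snap(n,name,box=None,s=1):
    c=ctrl.camera(n); i=c['img'][:,:,::-1]
    if box: i=i[box[2]:box[3],box[0]:box[1]]
    i=cv2.resize(i,None,fx=s,fy=s,interpolation=cv2.INTER_CUBIC); cv2.imwrite('pics/'+name+'.png',i); return c
E
python3 - <<'E'
from h import *
from scipy.optimize import least_squares
T=[((-.105,.12,.108),(70,482)),((-.105,-.12,.108),(566,576)),((.105,-.12,.108),(650,148)),((.056,-.065,.134),(517,217)),((.092,-.065,.134),(533,146))]
S=[((-.105,-.12,.108),(517,203)),((-.105,.12,.108),(472,410)),((.105,.12,.108),(77,368))]
tp=np.array([a for a,_ in T]);tu=np.array([uncrop(b,5.4,(125,155)) for _,b in T])
sp=np.array([a for a,_ in S]);su=np.array([uncrop(b,4,(180,155)) for _,b in S])
def r(p,w=1): return np.r_[(proj('top',unit(p,tp))-tu).ravel(),w*(proj('side',unit(p,sp))-su).ravel()]
f=least_squares(r,[.7,.1,-.2]); print(f.x,np.round(f.fun,1))
g=least_squares(lambda p:r(p,0),[.7,.1,-.2]);print('top only',g.x)
for n,p in dict(knob=(-.035,-.065,.159),grip=(.088-.133,.055,.188),hinge=(.088,.055,.168),slot=(.01,.055,.168)).items():
    print(n,unit(f.x,p)[0])
print('pad',ray_z('top',uncrop((117,357),4,(260,140)),.014))
for n,U,z in (('coupler',(240,488),.06),('tee',(368,482),.03),('cap',(122,76),.026),('ring',(254,73),.011)): print(n,ray_z('top',uncrop(U,4,(260,140)),z))
for n,U,z in (('pipe',(325,330),.1),): print(n,ray_z('top',uncrop(U,4,(260,140)),z))
# tip, bar
a=ray_z('top',uncrop((472,160),5.4,(125,155)),.136);c=ray_z('top',uncrop((517,217),5.4,(125,155)),.136)
d=a-c;ang=np.arctan2(d[1],d[0])-f.x[2];print('pointer angle from +x',ang,'val',1.04-ang)
a=ray_z('top',uncrop((457,355),5.4,(125,155)),.171);c=ray_z('top',uncrop((496,437),5.4,(125,155)),.171);d=a-c
print('bar world ang',np.arctan2(d[1],d[0]),(a+c)/2,np.linalg.norm(d))
for n,U,z in (('tab tip',(190,390),.196),('tab root',(203,320),.196)):print(n,ray_z('top',uncrop(U,5.4,(125,155)),z))
E
```

```text
[ 0.58401361  0.11703327 -0.18017463] [-0.8  0.7  0.2  0.8  0.3 -0.1 -0.3 -0.3 -0.5 -0.8  0.7 -0.8  0.6 -1.
 -1.7 -1.1]
top only [ 0.58445734  0.11638781 -0.18406878]
knob [0.53793209 0.05935751 0.159     ]
grip [0.54959813 0.17920702 0.188     ]
hinge [0.68044518 0.15537323 0.168     ]
slot [0.60370781 0.16935094 0.168     ]
pad [ 0.55489494 -0.13832182  0.014     ]
coupler [ 0.4637746  -0.21507303  0.06      ]
tee [ 0.46963689 -0.30469264  0.03      ]
cap [ 0.7508946  -0.14265614  0.026     ]
ring [ 0.75748545 -0.23710552  0.011     ]
pipe [ 0.56278145 -0.26667212  0.1       ]
pointer angle from +x 0.8530194658365347 val 0.18698053416346538
bar world ang 0.4604786681797572 [0.53801664 0.05590201 0.171     ] 0.041132252705557516
tab tip [0.53710587 0.1793435  0.196     ]
tab root [0.5681569  0.17491807 0.196     ]
```

```bash
python3 - <<'E'
from h import *
for n,uv,z in [('side',(137,275),0),('side',(98,285),0),('side',(176,285),0),('side',(357,255),0.04),('side',(320,255),.04),('side',(330,297),0),('side',(404,297),0),('side',(190,280),.0),('side',(176,305),0),('top',(160,85),.25),('top',(160,85),.2),('top',(130,90),.22),('top',(265,150),.0),('top',(210,152),.1),('top',(135,300),.2),('top',(190,270),.2)]:
    print(n,uv,z,np.round(ray_z(n,uv,z),3))
# height of flange top at left: base position
b=ray_z('side',(137,275),0)
for z in (.15,.2,.25,.3): print(z,proj('side',[b[0],b[1],z]),proj('top',[b[0],b[1],z]))
E
```

```text
side (137, 275) 0 [ 0.87   0.171 -0.   ]
side (98, 285) 0 [0.945 0.209 0.   ]
side (176, 285) 0 [0.768 0.206 0.   ]
side (357, 255) 0.04 [0.361 0.145 0.04 ]
side (320, 255) 0.04 [0.445 0.145 0.04 ]
side (330, 297) 0 [0.434 0.241 0.   ]
side (404, 297) 0 [0.282 0.239 0.   ]
side (190, 280) 0.0 [0.741 0.188 0.   ]
side (176, 305) 0 [0.751 0.271 0.   ]
top (160, 85) 0.25 [0.871 0.182 0.25 ]
top (160, 85) 0.2 [0.893 0.193 0.2  ]
top (130, 90) 0.22 [0.871 0.262 0.22 ]
top (265, 150) 0.0 [ 0.783 -0.073  0.   ]
top (210, 152) 0.1 [0.748 0.074 0.1  ]
top (135, 300) 0.2 [0.368 0.228 0.2  ]
top (190, 270) 0.2 [0.436 0.104 0.2  ]
0.15 [[126.4572643  217.58489027]] [[172.02438151 101.35417769]]
0.2 [[122.59241501 196.53715063]] [[168.52897162  93.79469636]]
0.25 [[118.52984281 174.41262383]] [[164.73553251  85.59067082]]
0.3 [[114.25397637 151.12650922]] [[160.60425057  76.6559966 ]]
```

arm_command:
  series:
    - [[0,0,-50,0.1],[0,0,-100,0.1]]
  claw: 40

```text
time: 0.35
tcp_pos: [0.125, 0.507, 0.3291]
tool_rot: [[-0.942, 0.337, -0.002], [0.337, 0.942, -0.009], [-0.001, -0.009, -1.0]]
contact_force: [0.7, 2.5, -0.5]
width: 0.693
```

```bash
python3 - <<'E'
from h import *
s=ctrl.sense();print(s['qpos'],s['tcp_pos'],s['tool_rot'],s['width'])
E
```

```text
[ 1.32897089e+00  2.41289177e-01  8.91356289e-02  1.42769117e+00
 -1.63921546e-05  1.67235497e+00] [0.12504801 0.50695893 0.32909797] [[-9.41621751e-01  3.36665786e-01 -2.15092106e-03]
 [ 3.36671362e-01  9.41581196e-01 -8.78890755e-03]
 [-9.33657647e-04 -8.99998004e-03 -9.99959063e-01]] 0.6929361936393686
```

```bash
cat >> h.py <<'E'
def ray(n,uv):
    c=E0[n]; d=c['T'][:3,:3]@np.array([(uv[0]-c['cx'])/c['f'],-(uv[1]-c['cy'])/c['f'],-1]); return c['T'][:3,3],d/np.linalg.norm(d)
def tri(a,b):
    o1,d1=ray('side',a);o2,d2=ray('top',b)
    t=np.linalg.lstsq(np.c_[d1,-d2],o2-o1,rcond=None)[0]; p,q=o1+t[0]*d1,o2+t[1]*d2
    return (p+q)/2,np.linalg.norm(p-q)
E
python3 - <<'E'
from h import *
c=snap('side','s2',(60,440,40,310),2); 
i=c['img'];
cv2.imwrite('pics/s2.png',cv2.resize(i[0:300,60:440,::-1],None,fx=2,fy=2))
c=ctrl.camera('top');i=c['img']
cv2.imwrite('pics/t2.png',cv2.resize(i[140:384,110:400,::-1],None,fx=2.4,fy=2.4,interpolation=cv2.INTER_CUBIC))
E
```

```text
(no output)
```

View pics/s2.png

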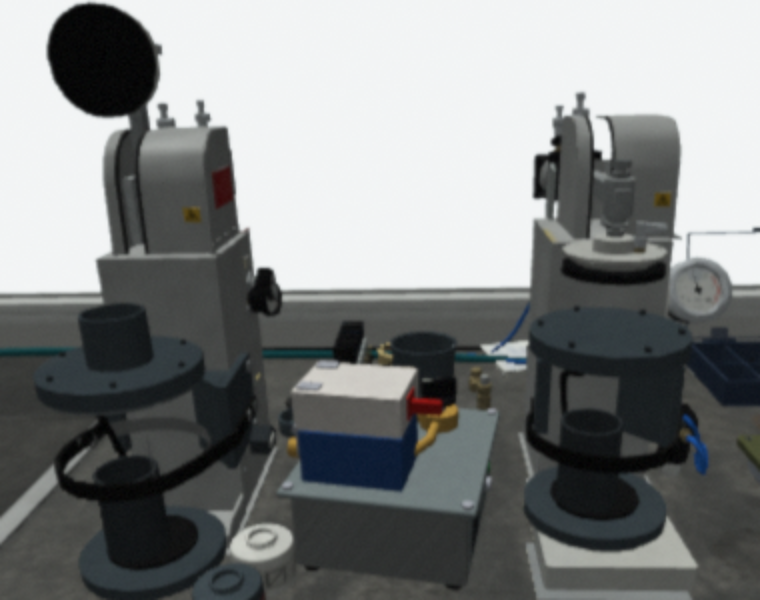

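View pics/t2.png

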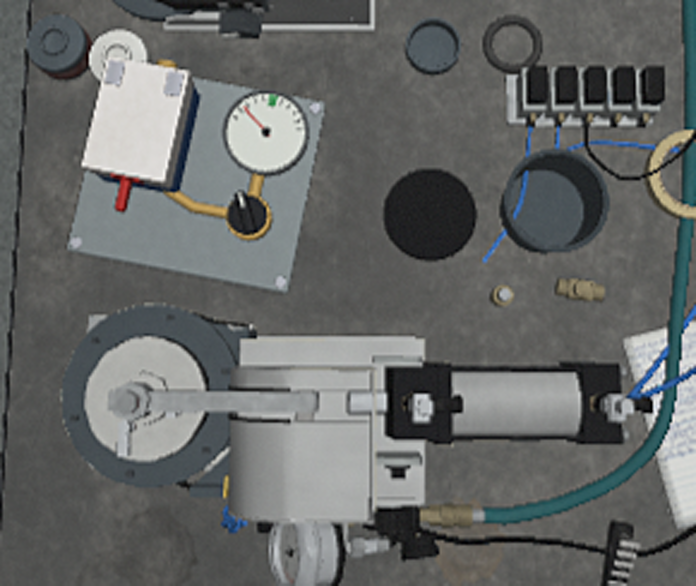

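```bash
python3 - <<'E'
from h import *
S=lambda p:(p[0]/2+60,p[1]/2); T=lambda p:(p[0]/2.4+110,p[1]/2.4+140)
for n,a,b in [('valve knob top',(618,165),(130,398)),('flange centre disk',(612,245),(140,398)),('dark flange near edge',(530,320),(205,340)),
 ('dome near-left top right',(672,120),(232,515)),('dome left edge',(612,118),(232,415)),('lower body corner',(535,222),(240,340)),('left machine label',(222,187),((217-110)*2.4,(97-140)*2.4)),
 ('dark dome/body front',(565,120),(240,370))]:
    p,e=tri(S(a),T(b)); print(n,np.round(p,3),round(e,3))
for h in (0.3,.35,.4,.45,.5): print(h,[np.round(ray_z('top',T(q),h)[:2],3) for q in ((240,340),(425,340),(235,515),(620,365),(110,385),(205,340))])
E
```

```text
valve knob top [0.363 0.12  0.418] 0.001
flange centre disk [0.361 0.126 0.341] 0.002
dark flange near edge [0.422 0.083 0.248] 0.026
dome near-left top right [0.285 0.034 0.454] 0.006
dome left edge [0.353 0.037 0.457] 0.001
lower body corner [0.418 0.041 0.349] 0.02
left machine label [0.782 0.032 0.394] 0.002
dark dome/body front [0.393 0.03  0.456] 0.015
0.3 [array([0.409, 0.047]), array([ 0.41 , -0.115]), array([0.262, 0.048]), array([ 0.389, -0.285]), array([0.37, 0.16]), array([0.409, 0.078])]
0.35 [array([0.408, 0.042]), array([ 0.409, -0.112]), array([0.268, 0.043]), array([ 0.389, -0.274]), array([0.371, 0.15 ]), array([0.408, 0.072])]
0.4 [array([0.408, 0.038]), array([ 0.409, -0.109]), array([0.275, 0.038]), array([ 0.39 , -0.263]), array([0.373, 0.139]), array([0.408, 0.065])]
0.45 [array([0.408, 0.033]), array([ 0.408, -0.106]), array([0.282, 0.034]), array([ 0.39 , -0.252]), array([0.374, 0.129]), array([0.407, 0.059])]
0.5 [array([0.407, 0.028]), array([ 0.408, -0.103]), array([0.289, 0.029]), array([ 0.391, -0.24 ]), array([0.376, 0.119]), array([0.407, 0.053])]
```

arm_command:
  series:
    - [[0,0,-50,0],[0,0,-100,0],[0,0,-150,0],[0,0,-200,0],[0,0,-250,0],[0,0,-250,0],[0,0,-250,0]]

```text
time: 1.15
tcp_pos: [0.1236, 0.5014, 0.5658]
tool_rot: [[-0.942, 0.335, 0.008], [0.335, 0.942, 0.034], [0.003, 0.035, -0.999]]
contact_force: [0.9, 0.2, -0.1]
width: 0.467
```

```bash
python3 - <<'E'
from h import *
s=ctrl.sense();print(s['qpos'],s['tcp_pos'],s['tool_rot'],s['width'])
E
```

```text
[1.32900490e+00 3.82407178e-01 9.63294541e-01 2.11684533e+00
 2.06622233e-05 1.67078111e+00] [0.12364813 0.50140632 0.56584373] [[-0.94217551  0.33501655  0.00832003]
 [ 0.3351016   0.9415747   0.03382304]
 [ 0.00349735  0.03465529 -0.99939321]] 0.4671360442794941
```

```bash
cat >> h.py <<'E'
def plan(target,xang=None):
    s=ctrl.sense();R=s['tool_rot'];d=R.T@(np.array(target)-s['tcp_pos'])*1000
    a=np.arctan2(R[1,0],R[0,0]); roll=0 if xang is None else -((xang-a+np.pi)%(2*np.pi)-np.pi)
    print('d',np.round(d,1),'len',round(np.linalg.norm(d)),'roll',round(roll,3),'xang',round(a,3),'tilt',np.round(R[:2,2],4)); return d,roll
E
python3 - <<'E'
from h import *
plan((.46,.33,.54)); plan((.535,.06,.54),3.60)
E
```

```text
d [-374.4  -49.6   22.8] len 378 roll 0 xang 2.8 tilt [0.0083 0.0338]
d [-535.6 -278.7   14.3] len 604 roll -0.8 xang 2.8 tilt [0.0083 0.0338]
```

arm_command:
  series:
    - [[-45,-6,3,0],[-90,-12,6,0],[-135,-18,8,0],[-180,-24,11,0],[-225,-30,14,0],[-270,-36,16,0],[-315,-42,19,0],[-355,-47,22,0],[-374,-50,23,0],[-374,-50,23,0]]

```text
time: 2.15
tcp_pos: [0.4614, 0.3279, 0.5361]
tool_rot: [[-0.941, 0.339, 0.002], [0.339, 0.94, 0.028], [0.008, 0.027, -1.0]]
contact_force: [-0.7, -0.1, -0.4]
width: 0.475
```

```bash
python3 - <<'E'
from h import *
s=ctrl.sense();print(s['qpos'],s['tcp_pos'],s['tool_rot'],s['width'])
plan((.535,.06,.52),3.60)
E
```

```text
[0.60521825 0.48434186 1.04679948 2.11566773 0.02233377 0.95140259] [0.46143651 0.32793385 0.53607716] [[-0.94074786  0.33910232  0.00175261]
 [ 0.33901314  0.94035385  0.0283678 ]
 [ 0.00797151  0.0272811  -0.99959602]] 0.4753981448270944
d [-160.2 -227.4    8.6] len 278 roll -0.804 xang 2.796 tilt [0.0018 0.0284]
```

arm_command:
  series:
    - [[-26,-37,5,-0.12],[-52,-75,10,-0.25],[-78,-112,15,-0.38],[-104,-148,20,-0.5],[-130,-186,25,-0.65],[-152,-216,28,-0.76],[-160,-227,29,-0.8],[-160,-227,29,-0.8],[-160,-227,29,-0.8]]

```text
time: 3.05
tcp_pos: [0.5339, 0.0619, 0.4989]
tool_rot: [[-0.899, -0.438, -0.001], [-0.438, 0.899, 0.029], [-0.012, 0.026, -1.0]]
contact_force: [-0.8, 0.0, 0.5]
width: 0.469
```

```bash
python3 - <<'E'
from h import *
s=ctrl.sense();print(s['qpos'],s['tcp_pos'],s['tool_rot'],s['width'])
plan((.538,.058,.3),3.60)
snap('side','s3');snap('top','t3');snap('wrist','w3')
E
```

```text
[ 0.09818812  0.35048725  0.70029623  1.91869498  0.02892674 -0.35528113] [0.53389193 0.06190265 0.49894324] [[-8.98926121e-01 -4.38099253e-01 -9.34974203e-04]
 [-4.37939907e-01  8.98537335e-01  2.89705873e-02]
 [-1.18518834e-02  2.64518802e-02 -9.99579827e-01]] 0.46892274849104176
d [  0.4 -10.6 198.7] len 199 roll -0.005 xang -2.688 tilt [-0.0009  0.029 ]
```

View pics/s3.png

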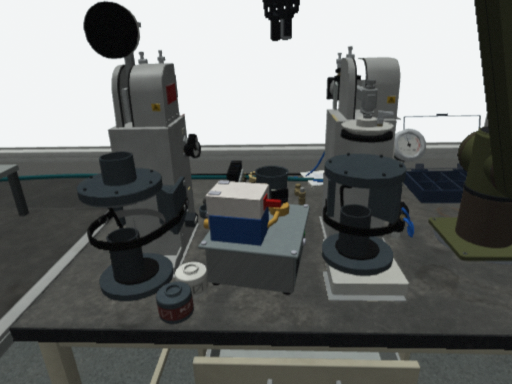

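View pics/t3.png

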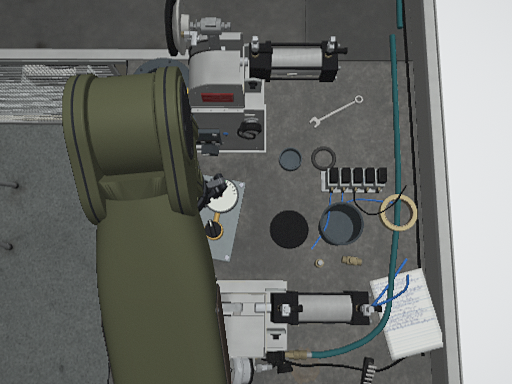

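View pics/w3.png

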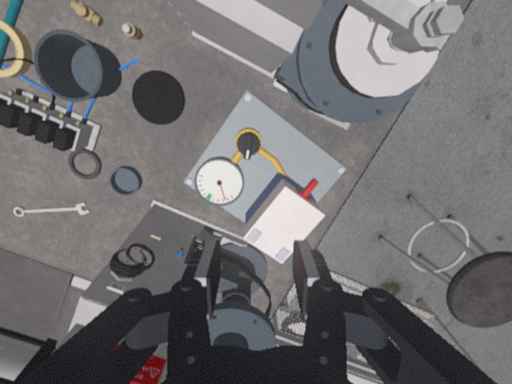

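```bash
cat > kin.py <<'E'
import numpy as np
from scipy.optimize import least_squares
D=[([.2606,-.1394,1.1727],.5243,.2305),([.2413,.0891,1.4277],.5222,.3291),([.3824,.9633,2.1168],.5164,.5658),([.4843,1.0468,2.1157],.5661,.5361),([.3505,.7003,1.9187],.5375,.4989)]
def fk(p,q):
    a1,a2,b1,b2,r0,h,L=p
    t=q[0]; c=q[0]-q[1]; e=q[0]-q[1]+q[2]
    sh=np.array([r0,h]); up=lambda t,x,z:np.array([x*np.cos(t)+z*np.sin(t),-x*np.sin(t)+z*np.cos(t)])
    el=sh+up(t,a2,a1); wr=el+up(c,b1,b2); return sh,el,wr,wr+up(e,L,0)
def res(p): return np.concatenate([(fk(p,q)[3]-[r,z])/.002 for q,r,z in D]+[(np.array(p)-[.45,0,.45,0,0,.35,.3])/[.5,.5,.5,.5,.02,.1,.1]])
f=least_squares(res,[.45,0,.45,0,0,.35,.3])
P=f.x
if __name__=='__main__':
    print(np.round(P,3),np.round(f.fun[:10]*2,1))
    for q,_,_ in D: print([np.round(v,3) for v in fk(P,q)])
E
python3 kin.py
```

```text
[0.561 0.002 0.386 0.059 0.    0.218 0.433] [-0.3  0.1  0.2 -0.   0.2  0.1 -0.4  0.   0.2 -0.2]
[array([0.   , 0.218]), array([0.147, 0.76 ]), array([0.525, 0.664]), array([0.524, 0.231])]
[array([0.   , 0.218]), array([0.136, 0.762]), array([0.526, 0.762]), array([0.522, 0.329])]
[array([0.   , 0.218]), array([0.211, 0.738]), array([0.502, 0.999]), array([0.517, 0.566])]
[array([0.   , 0.218]), array([0.263, 0.714]), array([0.558, 0.969]), array([0.566, 0.536])]
[array([0.   , 0.218]), array([0.195, 0.744]), array([0.537, 0.932]), array([0.538, 0.499])]
```

arm_command:
  series:
    - [[0,-2,40,0],[0,-5,85,0],[0,-7,130,0],[0,-9,175,0],[0,-10,215,0],[0,-11,245,0],[0,-12,260,0],[0,-12,260,0]]

```text
time: 4.0
tcp_pos: [0.5378, 0.0602, 0.2369]
tool_rot: [[-0.897, -0.441, -0.004], [-0.441, 0.897, 0.028], [-0.009, 0.027, -1.0]]
contact_force: [0.1, 0.9, 0.8]
width: 0.47
```

```bash
cat >> h.py <<'E'
def wrist(name,box=None,s=1):
    st=ctrl.sense(); c=snap('wrist',name,box,s); T=np.eye(4);T[:3,:3]=st['tool_rot'];T[:3,3]=st['tcp_pos']
    E0['wrist']=dict(f=c['fx'],cx=c['cx'],cy=c['cy'],T=T@c['hand_eye']); np.save('wT.npy',E0['wrist']['T']); return c
def loadw(): E0['wrist']=dict(f=288.60533711859046,cx=256.43751685621436,cy=193.81963237626357,T=np.load('wT.npy'))
E
python3 - <<'E'
from h import *
wrist('w4');
s=ctrl.sense();print(s['qpos'],s['tcp_pos']);plan((.538,.0575,.22))
print(proj('wrist',[.538,.0575,.171]),proj('wrist',unit((.584,.117,-.180),[(-.035,-.065,.171),(.056,-.065,.134),(.092,-.065,.134),(-.045,.055,.196),(-.105,-.12,.108)])))
E
```

```text
[ 0.09428339  0.285577   -0.08304802  1.20067583  0.02867417 -0.36275209] [0.5389501  0.06019207 0.23874345]
d [ 2.3 -2.5 18.7] len 19 roll 0 xang -2.685 tilt [-0.0012  0.0287]
[[250.75302675 207.42906139]] [[252.91457395 208.29313734]
 [196.94463546 264.10332169]
 [177.48578856 289.28547107]
 [386.49704418 295.2513571 ]
 [248.41096362  86.56041844]]
```

View pics/w4.png

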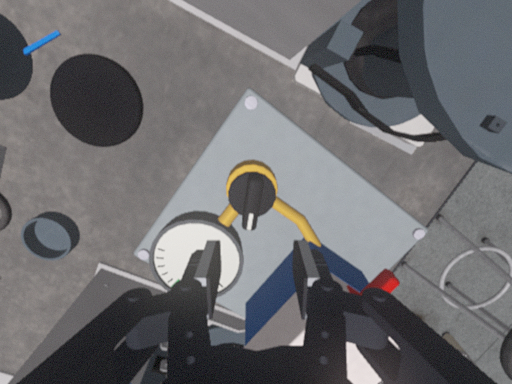

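```bash
python3 - <<'E'
import cv2
i=cv2.imread('pics/w4.png');cv2.imwrite('pics/w4c.png',cv2.resize(i[155:315,130:410],None,fx=2.8,fy=2.8,interpolation=cv2.INTER_CUBIC))
E
```

```text
(no output)
```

View pics/w4c.png

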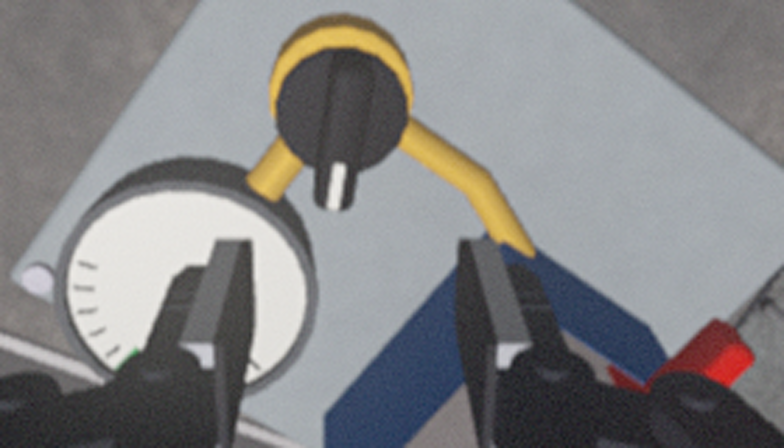

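```bash
python3 - <<'E'
from h import *
loadw()
u=lambda p:uncrop(p,2.8,(130,155))
for n,p,z in [('skirt c',(343,106),.147),('bar near',(335,208),.171),('bar far',(353,55),.171),('white a',(338,165),.171),('dial c? left-right',(187,310),.134),('tab',(735,340),.196),('dial left',(58,290),.134),('dial right',(317,290),.134)]:
    print(n,np.round(ray_z('wrist',u(p),z),4))
a=ray_z('wrist',u((335,208)),.171);b=ray_z('wrist',u((353,55)),.171);d=a-b;print(np.linalg.norm(d),np.arctan2(d[1],d[0]),(a+b)/2)
plan((.537,.0585,.2))
E
```

```text
skirt c [0.534  0.0571 0.147 ]
bar near [0.555  0.0645 0.171 ]
bar far [0.5126 0.0493 0.171 ]
white a [0.5428 0.0595 0.171 ]
dial c? left-right [0.629  0.0432 0.134 ]
tab [0.5332 0.173  0.196 ]
dial left [6.403e-01 4.000e-04 1.340e-01]
dial right [0.6025 0.0806 0.134 ]
0.04503764848124593 0.34278482284287504 [0.53382552 0.05690637 0.171     ]
d [ 2.9 -1.7 38.7] len 39 roll 0 xang -2.685 tilt [-0.0012  0.0287]
```

```bash
python3 - <<'E'
from h import *
plan((.535,.0572,.151),.38+np.pi)
E
```

```text
d [ 5.9 -3.2 87.6] len 88 roll 0.077 xang -2.685 tilt [-0.0012  0.0287]
```

arm_command:
  series:
    - [[6,-3,30,0.077],[6,-3,55,0.077],[6,-3,75,0.077],[6,-3,84,0.077],[6,-3,87,0.077],[6,-3,87,0.077]]

```text
time: 4.65
tcp_pos: [0.5356, 0.0577, 0.1526]
tool_rot: [[-0.928, -0.371, 0.0], [-0.371, 0.928, 0.029], [-0.011, 0.027, -1.0]]
contact_force: [0.1, 0.5, 0.0]
width: 0.469
```

arm_command:
  series:
    - [[0,0,0,0],[0,0,0,0],[0,0,0,0],[0,0,0,0],[0,0,0,0],[0,0,0,0],[0,0,0,0]]
  claw: 5
  squeeze: 25

```text
time: 5.35
tcp_pos: [0.5365, 0.0581, 0.1541]
tool_rot: [[-0.928, -0.371, 0.003], [-0.371, 0.928, 0.03], [-0.014, 0.027, -1.0]]
contact_force: [-0.8, 1.5, 6.8]
width: 0.132
```

```bash
python3 - <<'E'
from h import *
plan((.535,.0572,.151),.38+np.pi); print(ctrl.sense()['contact_force'],ctrl.sense()['moment'],ctrl.sense()['width'])
wrist('w5'); snap('side','s5',(180,330,0,300),2)
E
```

```text
d [ 1.8 -0.3  3. ] len 4 roll 0.0 xang -2.761 tilt [0.003  0.0298]
[-0.83318271  1.49253394  6.80684055] [0.14703003 0.132955   0.00080397] 0.1316353592323088
```

View pics/w5.png

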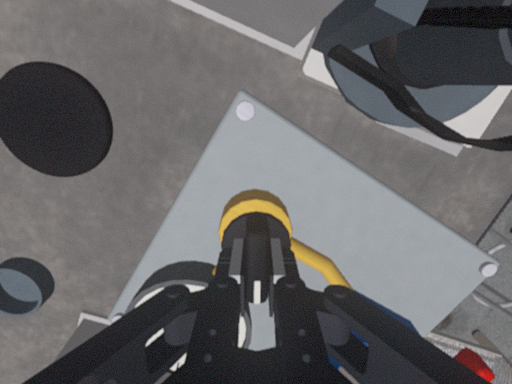

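View pics/s5.png

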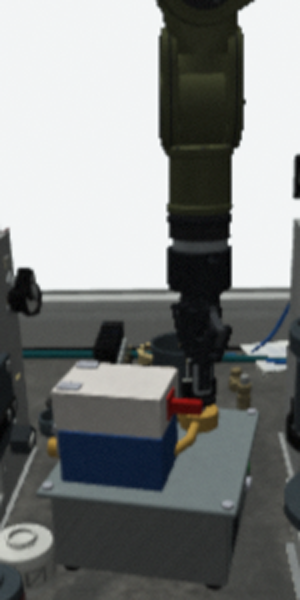

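arm_command:
  series:
    - [[0,0,-2,0.05],[0,0,-2,0.1],[0,0,-2,0.15],[0,0,-2,0.2],[0,0,-2,0.25],[0,0,-2,0.3],[0,0,-2,0.35],[0,0,-2,0.4],[0,0,-2,0.45],[0,0,-2,0.5],[0,0,-2,0.5],[0,0,-2,0.5]]

```text
time: 6.65
tcp_pos: [0.5363, 0.0584, 0.1543]
tool_rot: [[-0.993, 0.118, 0.001], [0.118, 0.993, 0.03], [0.002, 0.03, -1.0]]
contact_force: [4.0, 3.7, -16.0]
width: 0.134
```

```bash
python3 - <<'E'
from h import *
plan((.535,.0572,.153),.38+np.pi); print(ctrl.sense()['contact_force'],ctrl.sense()['moment'],ctrl.sense()['width'])
wrist('w6'); snap('top','t6',(130,270,150,270),5)
E
```

```text
d [ 1.1 -1.4  1.3] len 2 roll -0.498 xang 3.024 tilt [0.0013 0.0304]
[  4.03665661   3.66514551 -16.02883882] [ 3.22999039e-01 -1.06472908e+00  5.52788817e-04] 0.13351033499979428
```

View pics/w6.png

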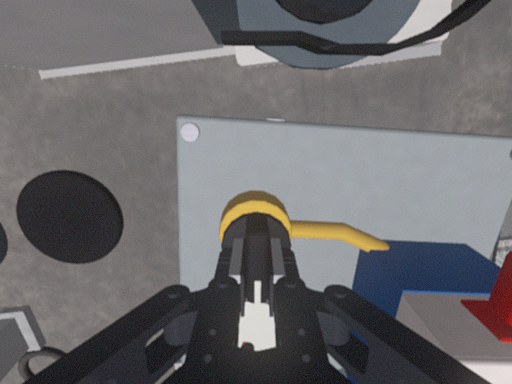

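View pics/t6.png

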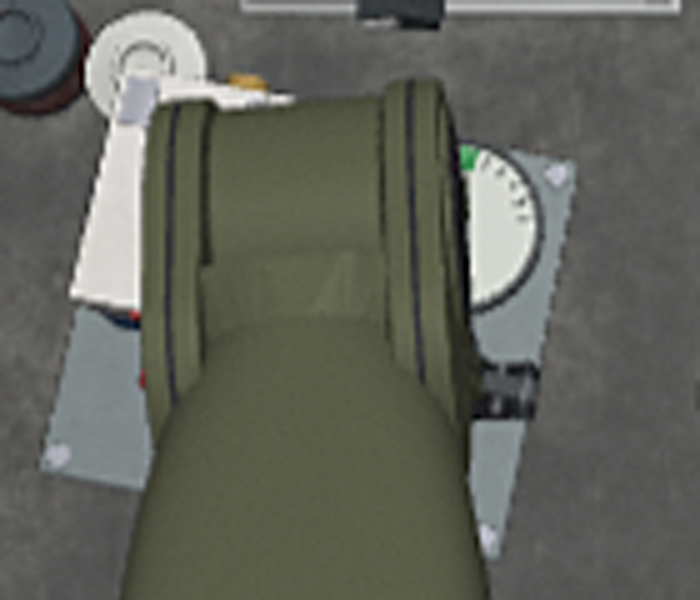

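arm_command:
  series:
    - [[0,0,1,0.05],[0,0,1,0.1],[0,0,1,0.15],[0,0,1,0.2],[0,0,1,0.25],[0,0,1,0.3],[0,0,1,0.35],[0,0,1,0.4],[0,0,1,0.45],[0,0,1,0.5],[0,0,1,0.54],[0,0,1,0.56],[0,0,1,0.56],[0,0,1,0.56]]

```text
time: 8.15
tcp_pos: [0.5365, 0.0589, 0.1542]
tool_rot: [[-0.779, 0.626, 0.002], [0.626, 0.779, 0.031], [0.018, 0.026, -1.0]]
contact_force: [-1.4, 3.7, 3.7]
width: 0.136
```

```bash
python3 - <<'E'
from h import *
plan((.535,.0572,.153),.38+np.pi); print(ctrl.sense()['contact_force'],ctrl.sense()['moment'],ctrl.sense()['width'])
wrist('w7'); snap('top','t7',(130,270,150,270),5)
E
```

```text
d [ 0.1 -2.3  1.1] len 3 roll -1.057 xang 2.465 tilt [0.0024 0.0315]
[-1.37405702  3.72332281  3.68137385] [ 0.54652456  0.11867023 -0.06302139] 0.13605285841180942
```

View pics/w7.png

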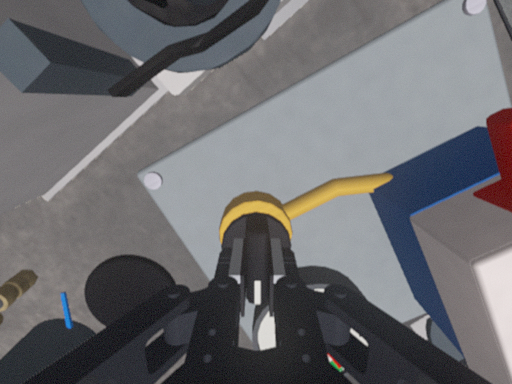

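View pics/t7.png

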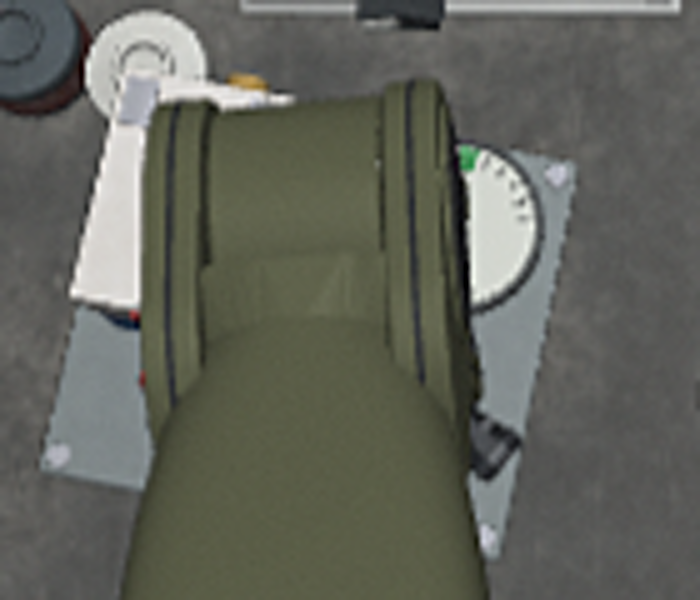

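```bash
python3 - <<'E'
from h import *
loadw()
i=cv2.imread('pics/w7.png');cv2.imwrite('pics/w7c.png',cv2.resize(i[304:384,270:390],None,fx=6,fy=6,interpolation=cv2.INTER_CUBIC))
par=(.582,.115,-.182)
for p in ((.092,-.065,.134),(.056,-.065,.134)): print(proj('wrist',unit(par,p)))
E
```

```text
[[334.06085235 372.20717178]]
[[313.8887805  338.98373176]]
```

View pics/w7c.png

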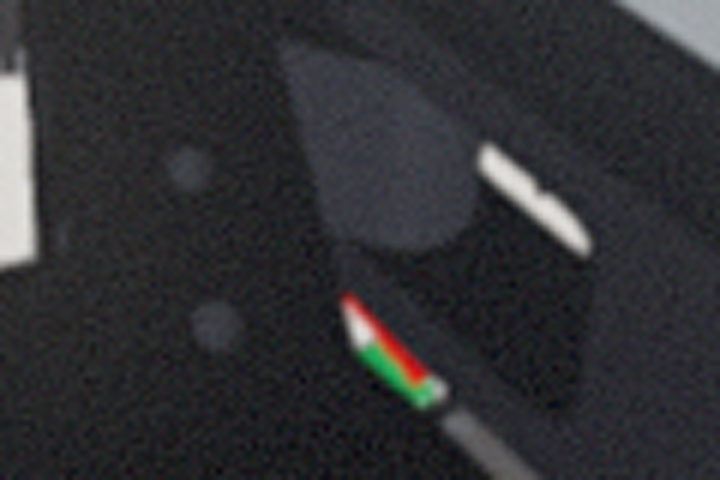

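arm_command:
  series:
    - [[0,0,-1,0],[0,0,-1,0],[0,0,-1,0],[0,0,-1,0],[0,0,-30,0],[0,0,-70,0],[0,0,-110,0],[0,0,-140,0],[0,0,-140,0],[0,0,-140,0]]
  claw: 50

```text
time: 9.25
tcp_pos: [0.5367, 0.0543, 0.2944]
tool_rot: [[-0.779, 0.627, 0.004], [0.627, 0.779, 0.031], [0.017, 0.027, -1.0]]
contact_force: [0.3, -0.7, 0.2]
width: 0.586
```

```bash
python3 - <<'E'
from h import *
s=ctrl.sense();print(s['tcp_pos'],s['width'])
wrist('w8'); 
i=cv2.imread('pics/w8.png');cv2.imwrite('pics/w8c.png',cv2.resize(i[150:384,180:512],None,fx=2.4,fy=2.4,interpolation=cv2.INTER_CUBIC))
E
```

```text
[0.53666272 0.05429677 0.29444953] 0.5857258667574418
```

View pics/w8c.png

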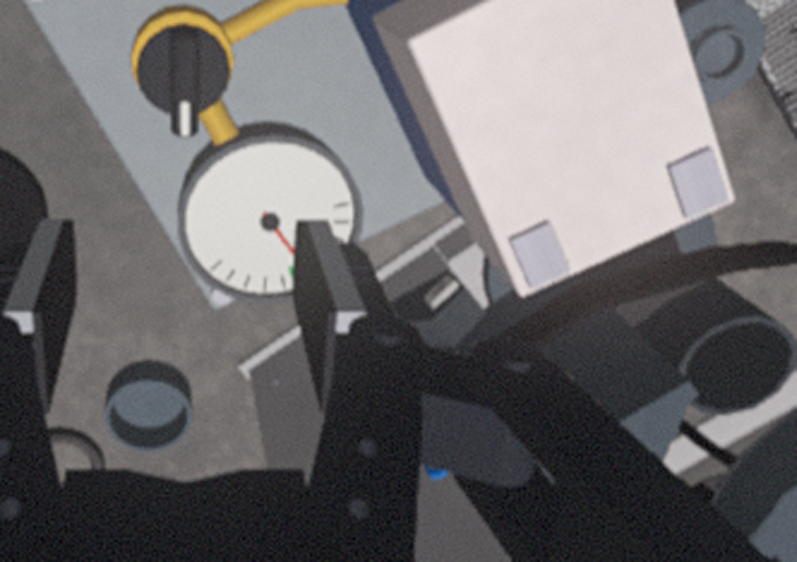

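```bash
python3 - <<'E'
from h import *
plan((.545,.176,.29),2.96)
E
```

```text
d [ 69.  100.4   7.1] len 122 roll -0.496 xang 2.464 tilt [0.0013 0.0311]
```

arm_command:
  series:
    - [[17,25,2,-0.12],[35,50,4,-0.24],[52,76,6,-0.36],[69,100,7,-0.48],[69,100,7,-0.496],[69,100,7,-0.496],[69,100,7,-0.496]]

```text
time: 10.0
tcp_pos: [0.5442, 0.1747, 0.289]
tool_rot: [[-0.983, 0.182, -0.001], [0.182, 0.983, 0.03], [0.006, 0.029, -1.0]]
contact_force: [-0.3, 0.1, 0.5]
width: 0.587
```

```bash
python3 - <<'E'
from h import *
s=ctrl.sense();print(s['tcp_pos'],s['width']); plan((.545,.176,.29),2.96)
wrist('w9'); snap('top','t9',(130,270,150,270),5)
E
```

```text
[0.54418508 0.17473477 0.28900969] 0.5866569121213292
d [-0.6  1.4 -1. ] len 2 roll -0.001 xang 2.959 tilt [-0.0008  0.03  ]
```

View pics/w9.png

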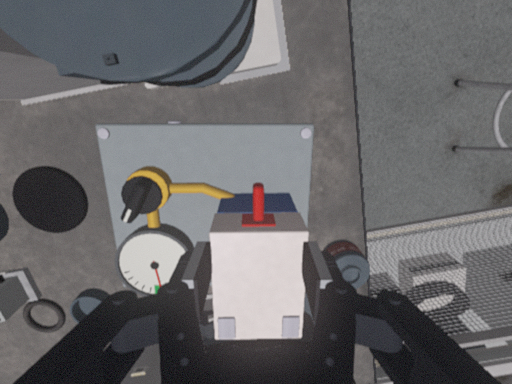

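View pics/t9.png

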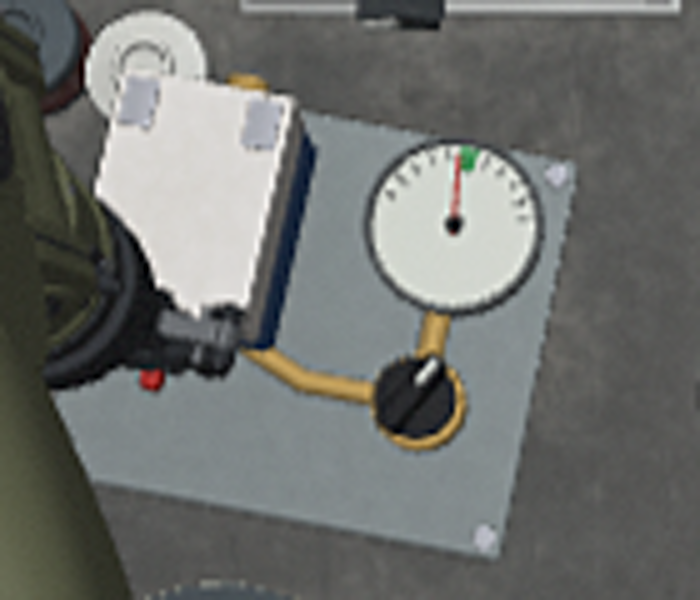

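```bash
python3 - <<'E'
from h import *
i=cv2.imread('pics/t9.png');hs=cv2.cvtColor(i,cv2.COLOR_BGR2HSV)
sub=np.zeros(i.shape[:2],bool);sub[130:300,380:530]=1
red=sub&((hs[...,0]<8)|(hs[...,0]>172))&(hs[...,1]>90);gr=sub&(hs[...,0]>50)&(hs[...,0]<85)&(hs[...,1]>90)
W=lambda m:np.array([ray_z('top',uncrop((x,y),5,(130,150)),.136)[:2] for y,x in np.argwhere(m)])
r=W(red);g=W(gr);print(len(r),len(g))
u,s,v=np.linalg.svd(r-r.mean(0));d=v[0]*np.sign(v[0][0]);ra=np.arctan2(d[1],d[0])
c=ray_z('top',uncrop((453,224),5,(130,150)),.136)[:2]
print('centre',c);gd=g.mean(0)-c;ga=np.arctan2(gd[1],gd[0])
rd=r.mean(0)-c
print('red svd',ra,'red mean',np.arctan2(rd[1],rd[0]),'green',ga)
a=np.arctan2(*(g-c).T[::-1]);print('green range',a.min(),a.max())
E
```

```text
227 273
centre [0.62729095 0.04236632]
red svd -0.05040000194443819 red mean -0.06952090329906352 green -0.20484540216346053
green range -0.314824720754746 -0.10209156104051592
```

```bash
python3 - <<'E'
from h import *
plan((.536,.058,.25),2.465);plan((.536,.058,.1545),2.465)
E
```

```text
d [ -13.  -117.3   36.1] len 123 roll 0.493 xang 2.958 tilt [0.0005 0.0305]
d [ -13.5 -120.2  131.5] len 179 roll 0.493 xang 2.958 tilt [0.0005 0.0305]
```

arm_command:
  series:
    - [[-3,-30,0,0.12],[-6,-60,8,0.24],[-10,-90,18,0.36],[-13,-117,36,0.48],[-13,-118,60,0.493],[-13,-119,85,0.493],[-13,-120,110,0.493],[-13,-120,125,0.493],[-13,-120,131,0.493],[-13,-120,131,0.493],[-13,-120,131,0.493]]
  claw: 40

```text
time: 11.2
tcp_pos: [0.5361, 0.058, 0.1559]
tool_rot: [[-0.779, 0.626, 0.002], [0.626, 0.779, 0.031], [0.018, 0.025, -1.0]]
contact_force: [-0.2, 0.3, 0.1]
width: 0.468
```

```bash
python3 - <<'E'
from h import *
plan((.536,.058,.1545),2.465);print(ctrl.sense()['contact_force'])
wrist('w10',(200,330,170,330),4)
E
```

```text
d [ 0.1 -0.1  1.4] len 1 roll -0.0 xang 2.465 tilt [0.0019 0.0306]
[-0.24843319  0.25123346  0.07474847]
```

View pics/w10.png

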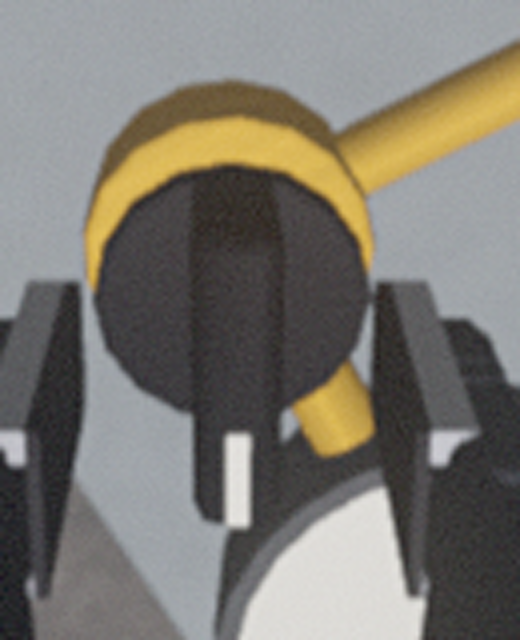

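arm_command:
  series:
    - [[0,0,0,0],[0,0,0,0],[0,0,0,0],[0,0,0,0],[0,0,0,0],[0,0,0,0],[0,0,-1,0.04],[0,0,-1,0.08],[0,0,-1,0.12],[0,0,-1,0.15],[0,0,-1,0.17],[0,0,-1,0.175],[0,0,-1,0.175],[0,0,-1,0.175]]
  claw: 5

```text
time: 12.65
tcp_pos: [0.5373, 0.0583, 0.1573]
tool_rot: [[-0.659, 0.752, 0.004], [0.752, 0.659, 0.031], [0.021, 0.024, -1.0]]
contact_force: [4.3, 2.9, -0.9]
width: 0.131
```

arm_command:
  series:
    - [[0,0,0,0],[0,0,0,0],[0,0,0,0],[0,0,0,0],[0,0,-30,0],[0,0,-70,0],[0,0,-110,0],[0,0,-135,0],[0,0,-135,0],[0,0,-135,0]]
  claw: 50

```text
time: 13.65
tcp_pos: [0.5367, 0.054, 0.2925]
tool_rot: [[-0.659, 0.752, 0.005], [0.752, 0.658, 0.031], [0.02, 0.024, -1.0]]
contact_force: [-0.2, 0.2, -0.1]
width: 0.58
```

```bash
python3 - <<'E'
from h import *
plan((.545,.176,.285),2.96)
E
```

```text
d [86.2 86.3 11.3] len 123 roll -0.67 xang 2.29 tilt [0.005  0.0312]
```

arm_command:
  series:
    - [[20,20,2,-0.13],[40,40,4,-0.26],[60,60,6,-0.39],[80,80,8,-0.52],[86,86,10,-0.65],[86,86,10,-0.67],[86,86,10,-0.67],[86,86,10,-0.67]]

```text
time: 14.45
tcp_pos: [0.5444, 0.1748, 0.2857]
tool_rot: [[-0.983, 0.183, 0.004], [0.183, 0.983, 0.03], [0.002, 0.031, -1.0]]
contact_force: [0.6, -0.4, -0.8]
width: 0.586
```

```bash
cat > dial.py <<'E'
from h import *
def dial(name):
    snap('top',name,(130,270,150,270),5)
    i=cv2.imread('pics/%s.png'%name);hs=cv2.cvtColor(i,cv2.COLOR_BGR2HSV)
    sub=np.zeros(i.shape[:2],bool);sub[130:300,380:530]=1
    red=sub&((hs[...,0]<8)|(hs[...,0]>172))&(hs[...,1]>90);gr=sub&(hs[...,0]>50)&(hs[...,0]<85)&(hs[...,1]>90)
    W=lambda m:np.array([ray_z('top',uncrop((x,y),5,(130,150)),.136)[:2] for y,x in np.argwhere(m)])
    r=W(red);g=W(gr)
    if len(r)<5: print('hidden',len(r),len(g)); return
    c=np.array([.6273,.0424]);rd=r.mean(0)-c
    u,s,v=np.linalg.svd(r-r.mean(0));d=v[0]*np.sign(v[0][0])
    print('red svd',np.arctan2(d[1],d[0]),'mean',np.arctan2(rd[1],rd[0]),len(r),len(g))
E
python3 - <<'E'
from dial import *
dial('t11'); plan((.545,.176,.285),2.96); wrist('w11')
E
```

```text
red svd -0.18931784609635424 mean -0.2105260249803596 258 196
d [-0.2  1.3  1. ] len 2 roll -0.002 xang 2.958 tilt [0.0041 0.0307]
```

View pics/t11.png

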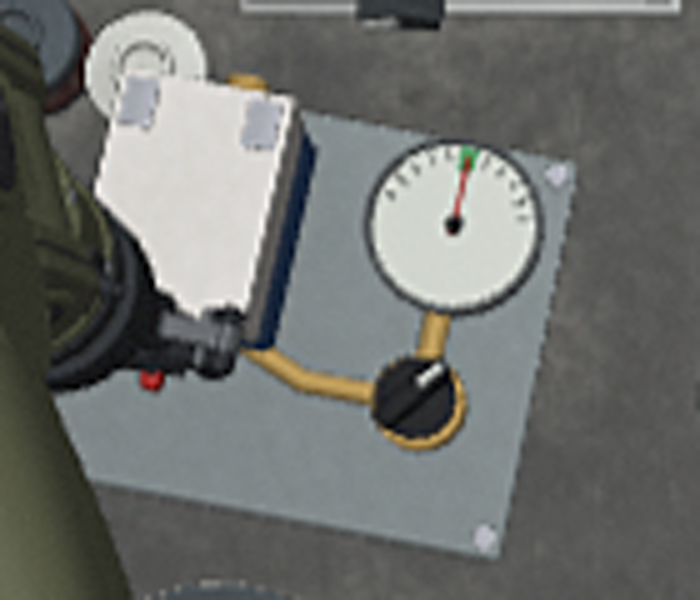

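View pics/w11.png

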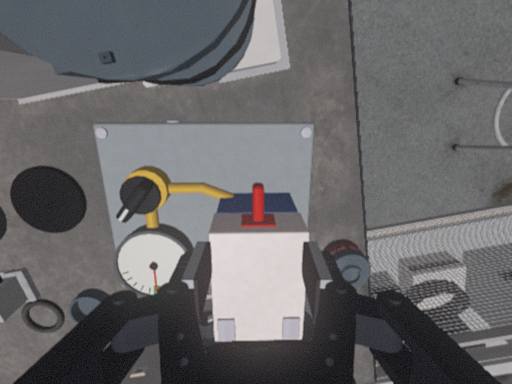

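```bash
python3 - <<'E'
from h import *
loadw()
for n,p,z in [('tab tip top',(258.5,184),.196),('tab root',(258.5,216),.196),('flapFL',(305,231),.214),('flapFR',(212,231),.214),('flapBL',(302,338),.214),('flapBR',(217,338),.214),('FR',(95,125),.108),('FL',(313,124),.108),('dial',(153,266),.135),('knob',(143,192),.171)]:
    print(n,np.round(ray_z('wrist',p,z),4))
for par in ((.584,.117,-.180),(.582,.115,-.182)): print(proj('wrist',unit(par,[(-.06,.055,.196),(-.026,.055,.196),(-.026,.097,.214),(-.026,.013,.214),(-.105,-.12,.108),(-.105,.12,.108),(.056,-.065,.135)])).round(1).tolist())
E
```

```text
tab tip top [0.5324 0.1817 0.196 ]
tab root [0.561  0.1764 0.196 ]
flapFL [0.5739 0.2122 0.214 ]
flapFR [0.5588 0.1377 0.214 ]
flapBL [0.6848 0.1949 0.214 ]
flapBR [0.6676 0.1165 0.214 ]
FR [0.4615 0.0212 0.108 ]
FL [0.5039 0.2504 0.108 ]
dial [0.625  0.0428 0.135 ]
knob [0.5271 0.075  0.171 ]
[[259.2, 186.6], [259.3, 223.6], [311.2, 232.0], [208.6, 233.8], [91.0, 123.4], [315.9, 121.8], [153.8, 267.7]]
[[256.6, 185.0], [256.7, 222.1], [308.5, 230.4], [205.7, 232.1], [88.7, 121.7], [314.1, 120.5], [151.5, 266.5]]
```

```bash
python3 - <<'E'
from h import *
par=(.583,.117,-.181)
g=unit(par,(-.053,.055,.188))[0];print(g)
plan(g+[0,.0006,-.019],2.9606)
E
```

```text
[0.54076653 0.18064224 0.188     ]
d [  4.9   2.  117.3] len 117 roll -0.003 xang 2.958 tilt [0.0047 0.0309]
```

arm_command:
  series:
    - [[5,2,40,0],[5,2,75,0],[5,2,100,0],[5,2,113,0],[5,2,117,0],[5,2,117,0]]
  claw: 40

```text
time: 15.15
tcp_pos: [0.5406, 0.1807, 0.1691]
tool_rot: [[-0.983, 0.184, 0.004], [0.184, 0.982, 0.031], [0.002, 0.031, -1.0]]
contact_force: [-0.1, -0.2, 0.1]
width: 0.47
```

```bash
python3 - <<'E'
from h import *
plan((.5408,.1812,.169));print(ctrl.sense()['contact_force'])
wrist('w12',(180,340,150,330),3.3)
E
```

```text
d [-0.2  0.5  0.2] len 1 roll 0 xang 2.957 tilt [0.004  0.0307]
[-0.14298928 -0.18471473  0.10331024]
```

View pics/w12.png

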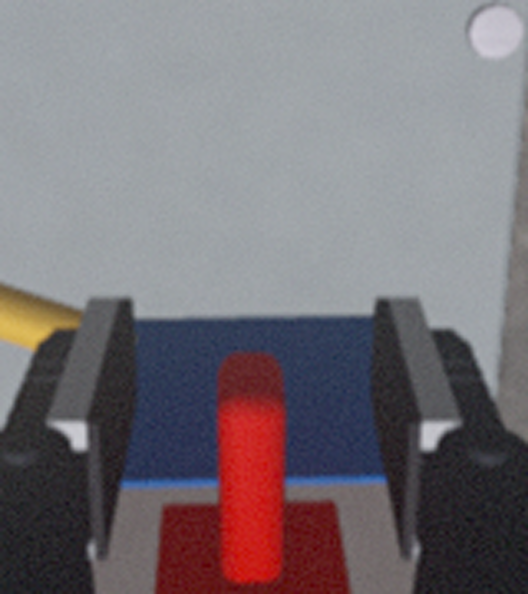

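arm_command:
  series:
    - [[0,0,0,0],[0,0,0,0],[0,0,0,0],[0,0,0,0],[0,0,0,0],[0,0,0,0]]
  claw: 3
  squeeze: 30

```text
time: 15.8
tcp_pos: [0.5419, 0.1801, 0.1712]
tool_rot: [[-0.983, 0.184, 0.008], [0.184, 0.982, 0.029], [-0.002, 0.03, -1.0]]
contact_force: [-0.4, -5.3, 5.5]
width: 0.114
```

```bash
cat > arc.py <<'E'
from h import *
import sys
def arc(t0,t1,n):
    yaw=-.181;R=ctrl.sense()['tool_rot'];f=lambda t:np.array([-.141*np.cos(t)+.02*np.sin(t),.141*np.sin(t)+.02*np.cos(t)])
    out=[]
    for t in np.linspace(t0,t1,n+1)[1:]:
        d=f(t)-f(t0);w=np.array([d[0]*np.cos(yaw),d[0]*np.sin(yaw),d[1]]);out.append(np.round(R.T@w*1000).astype(int).tolist()+[0])
    print(out, unit((0,0,0),[0,0,0])[0]*0+ctrl.sense()['tcp_pos'])
s=ctrl.sense();print(s['width'],s['contact_force'],s['moment'])
arc(*map(float,sys.argv[1:3]),int(sys.argv[3]))
E
python3 arc.py 0 0.4 8
```

```text
0.11395818463753303 [-0.36443978 -5.29476363  5.49521822] [-1.08454647  0.10398642 -0.001315  ]
[[-1, 0, -7, 0], [-3, 0, -14, 0], [-5, 1, -21, 0], [-7, 1, -28, 0], [-9, 1, -34, 0], [-12, 1, -41, 0], [-16, 1, -47, 0], [-19, 2, -53, 0]] [0.54189475 0.18012045 0.17118712]
```

arm_command:
  series:
    - [[-1,0,-7,0],[-3,0,-14,0],[-5,1,-21,0],[-7,1,-28,0],[-9,1,-34,0],[-12,1,-41,0],[-16,1,-47,0],[-19,2,-53,0],[-19,2,-53,0]]

```text
time: 16.7
tcp_pos: [0.5607, 0.1765, 0.2252]
tool_rot: [[-0.983, 0.185, 0.008], [0.185, 0.982, 0.028], [-0.003, 0.029, -1.0]]
contact_force: [-1.2, -2.9, -0.9]
width: 0.107
```

```bash
python3 arc.py 0.4 1.0 10; python3 -c "
from h import *
snap('side','s13',(180,330,60,300),2.4);wrist('w13')"
```

```text
0.10719152267090257 [-1.20491411 -2.87141858 -0.94936421] [-0.89147803  0.40503254 -0.0797856 ]
[[-5, 0, -7, 0], [-10, 0, -14, 0], [-15, 1, -21, 0], [-21, 1, -27, 0], [-27, 1, -33, 0], [-34, 1, -38, 0], [-41, 1, -43, 0], [-48, 2, -48, 0], [-55, 2, -52, 0], [-63, 2, -56, 0]] [0.56069792 0.17645454 0.22516104]
```

View pics/s13.png

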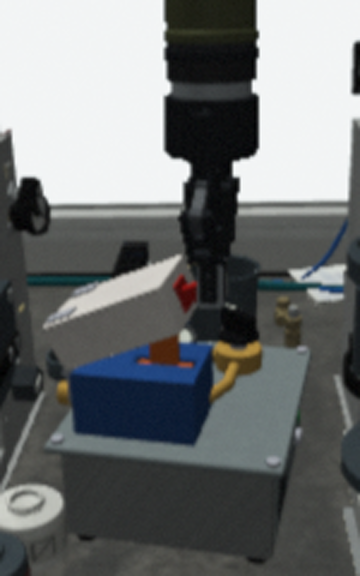

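View pics/w13.png

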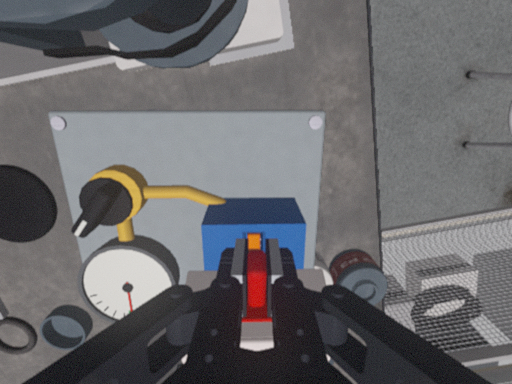

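arm_command:
  series:
    - [[-5,0,-7,0],[-10,0,-14,0],[-15,1,-21,0],[-21,1,-27,0],[-27,1,-33,0],[-34,1,-38,0],[-41,1,-43,0],[-48,2,-48,0],[-55,2,-52,0],[-63,2,-56,0],[-63,2,-56,0]]

```text
time: 17.9
tcp_pos: [0.6237, 0.1646, 0.2817]
tool_rot: [[-0.983, 0.185, 0.01], [0.185, 0.982, 0.028], [-0.005, 0.029, -1.0]]
contact_force: [-1.0, -4.2, 0.1]
width: 0.115
```

```bash
python3 arc.py 1.0 1.72 12; python3 -c "
from h import *
snap('side','s14',(150,330,60,300),2.4)"
```

```text
0.1146683028128465 [-1.01341346 -4.21791969  0.13337391] [-1.16052465  0.60381389 -0.13028439]
[[-8, 0, -3, 0], [-16, 0, -6, 0], [-24, 0, -8, 0], [-33, 0, -10, 0], [-41, 1, -12, 0], [-49, 1, -12, 0], [-58, 1, -13, 0], [-67, 1, -12, 0], [-75, 1, -12, 0], [-84, 1, -11, 0], [-92, 1, -9, 0], [-100, 1, -7, 0]] [0.62366819 0.16458412 0.28170572]
```

View pics/s14.png

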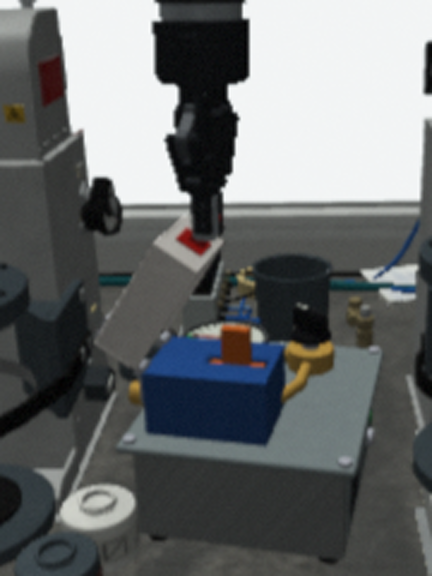

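arm_command:
  series:
    - [[-8,0,-3,0],[-16,0,-6,0],[-24,0,-8,0],[-33,0,-10,0],[-41,1,-12,0],[-49,1,-12,0],[-58,1,-13,0],[-67,1,-12,0],[-75,1,-12,0],[-84,1,-11,0],[-92,1,-9,0],[-100,1,-7,0],[-100,1,-7,0],[-100,1,-7,0]]

```text
time: 19.35
tcp_pos: [0.7224, 0.1461, 0.2892]
tool_rot: [[-0.983, 0.185, 0.011], [0.186, 0.982, 0.027], [-0.006, 0.028, -1.0]]
contact_force: [-1.4, -4.9, -1.6]
width: 0.111
```

```bash
python3 arc.py 1.72 1.78 1; python3 -c "
from h import *
snap('side','s15',(130,310,60,300),2.4)"
```

```text
0.11123461211085821 [-1.40559172 -4.86769208 -1.57975722] [-1.51888825  0.33417243  0.02827459]
[[-8, 0, 3, 0]] [0.72235348 0.14611959 0.28920911]
```

View pics/s15.png

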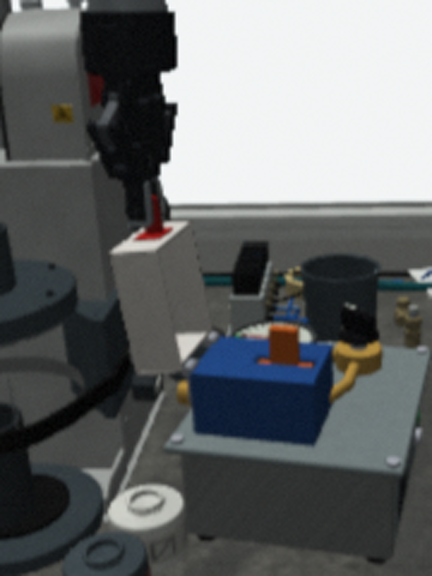

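arm_command:
  series:
    - [[0,0,0,0],[0,0,0,0],[0,0,0,0],[0,0,0,0],[0,0,-20,0],[0,0,-50,0],[0,0,-70,0],[0,0,-70,0]]
  claw: 40

```text
time: 20.2
tcp_pos: [0.7225, 0.1449, 0.3628]
tool_rot: [[-0.983, 0.185, 0.018], [0.185, 0.982, 0.028], [-0.012, 0.031, -0.999]]
contact_force: [0.0, -0.2, 0.4]
width: 0.467
```

```bash
python3 - <<'E'
from h import *
plan((.600,.170,.30),2.9606);plan((.600,.170,.26),2.9606); print(ctrl.sense()['contact_force'])
snap('side','s16',(130,310,60,300),2.4)
E
```

```text
d [1.259e+02 1.000e-01 6.130e+01] len 140 roll -0.005 xang 2.955 tilt [0.018  0.0284]
d [126.4  -1.2 101.3] len 162 roll -0.005 xang 2.955 tilt [0.018  0.0284]
[ 0.02609955 -0.24132217  0.43016702]
```

View pics/s16.png

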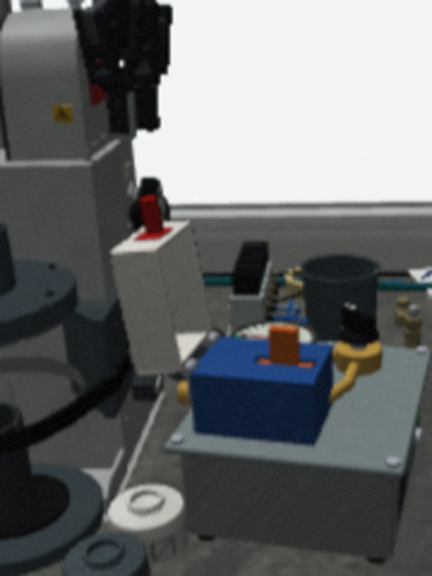

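arm_command:
  series:
    - [[30,0,0,0],[70,0,0,0],[105,0,20,0],[124,0,50,0],[126,-1,80,0],[126,-1,98,0],[126,-1,101,0],[126,-1,101,0],[126,-1,101,0]]

```text
time: 21.15
tcp_pos: [0.6005, 0.1701, 0.2591]
tool_rot: [[-0.983, 0.185, 0.017], [0.185, 0.982, 0.028], [-0.011, 0.031, -0.999]]
contact_force: [1.2, 1.1, 0.1]
width: 0.465
```

```bash
python3 - <<'E'
from h import *
plan((.600,.170,.26),2.9606)
wrist('w17'); snap('side','s17',(130,310,60,300),2.4)
g=unit((.583,.117,-.181),[(.01,.055,.200),(-.003,.055,.2),(.023,.055,.2)]);print(g,proj('wrist',g))
E
```

```text
d [ 0.4 -0.1 -0.9] len 1 roll -0.006 xang 2.955 tilt [0.0165 0.0282]
[[0.60273737 0.1693014  0.2       ]
 [0.58994974 0.17164157 0.2       ]
 [0.61552501 0.16696122 0.2       ]] [[253.43923799 214.93309575]
 [253.2764646  198.74714915]
 [253.59558224 230.47973772]]
```

View pics/w17.png

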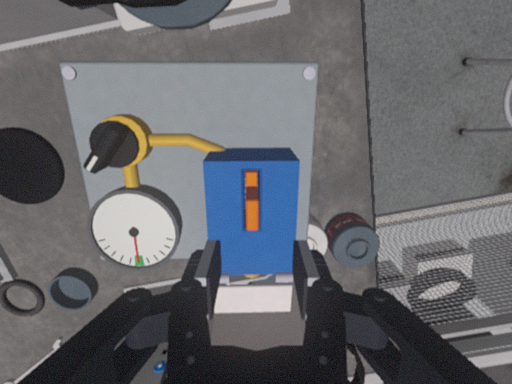

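```bash
python3 - <<'E'
from h import *
loadw()
i=cv2.imread('pics/w17.png');cv2.imwrite('pics/w17c.png',cv2.resize(i[140:250,195:315],None,fx=5,fy=5,interpolation=cv2.INTER_CUBIC))
plan((.603,.1700,.174),2.9606)
E
```

```text
d [-1.1 -2.4 85.5] len 86 roll -0.006 xang 2.955 tilt [0.0175 0.0284]
```

View pics/w17c.png

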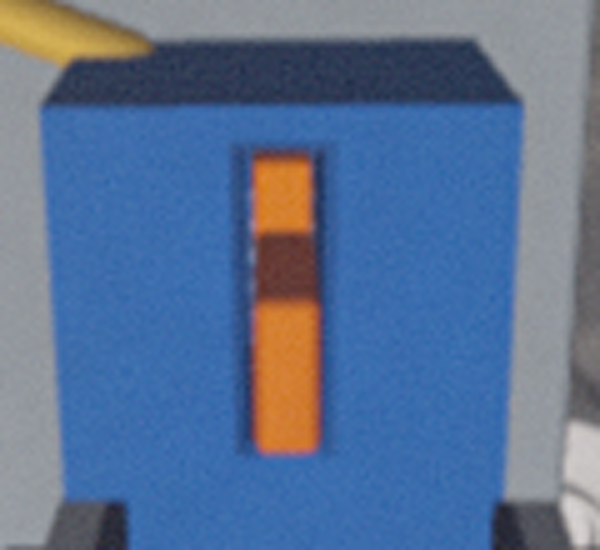

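arm_command:
  series:
    - [[-1,-2,30,0],[-1,-2,55,0],[-1,-2,75,0],[-1,-2,83,0],[-1,-2,85,0],[-1,-2,85,0],[-1,-2,85,0]]

```text
time: 21.95
tcp_pos: [0.604, 0.1706, 0.176]
tool_rot: [[-0.983, 0.185, 0.02], [0.186, 0.982, 0.029], [-0.014, 0.032, -0.999]]
contact_force: [-0.9, 0.9, -0.5]
width: 0.475
```

```bash
python3 - <<'E'
from h import *
plan((.603,.17,.174),2.9606);print(ctrl.sense()['contact_force'])
wrist('w18',(180,340,180,330),4); snap('side','s18',(180,300,160,280),5)
E
```

```text
d [ 0.9 -0.9  2. ] len 2 roll -0.006 xang 2.955 tilt [0.0201 0.0291]
[-0.85864917  0.86596045 -0.47179542]
```

View pics/w18.png

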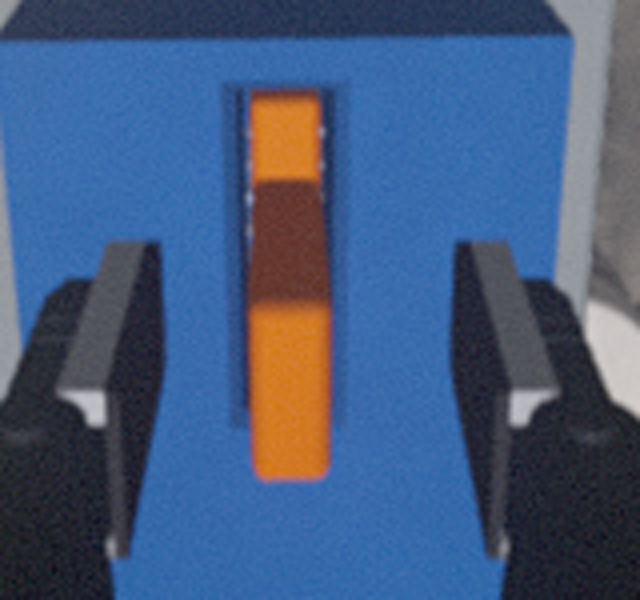

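View pics/s18.png

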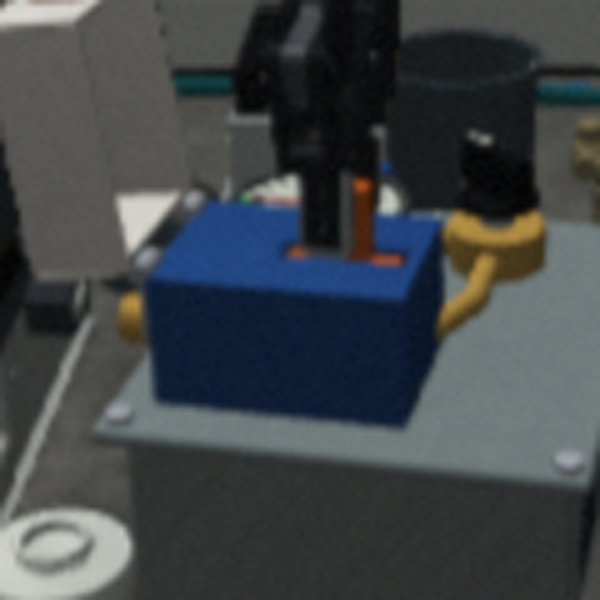

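arm_command:
  series:
    - [[2,-1,1,0],[3,-2,1,0],[3,-2,1,0]]

```text
time: 22.35
tcp_pos: [0.6003, 0.1691, 0.175]
tool_rot: [[-0.983, 0.185, 0.02], [0.186, 0.982, 0.029], [-0.014, 0.032, -0.999]]
contact_force: [0.2, -0.1, -0.0]
width: 0.47
```

arm_command:
  series:
    - [[0,0,0,0],[0,0,0,0],[0,0,0,0],[0,0,0,0],[0,0,0,0],[0,0,0,0],[0,0,0,0]]
  claw: 3
  squeeze: 40

```text
time: 23.05
tcp_pos: [0.6004, 0.1689, 0.1752]
tool_rot: [[-0.982, 0.185, 0.02], [0.186, 0.982, 0.029], [-0.015, 0.032, -0.999]]
contact_force: [-0.6, -1.8, 2.9]
width: 0.107
```

```bash
python3 - <<'E'
from h import *
s=ctrl.sense();p=s['tcp_pos'];print(p,s['contact_force'],s['width'])
plan(p+[0,0,.06]);plan(p+[0,0,.135])
wrist('w19',(180,340,180,330),4)
E
```

```text
[0.60039397 0.16886407 0.17517638] [-0.5853756  -1.77361521  2.93300538] 0.10711256075184049
d [ -0.9   1.9 -60. ] len 60 roll 0 xang 2.955 tilt [0.0202 0.0285]
d [  -2.     4.3 -134.9] len 135 roll 0 xang 2.955 tilt [0.0202 0.0285]
```

View pics/w19.png

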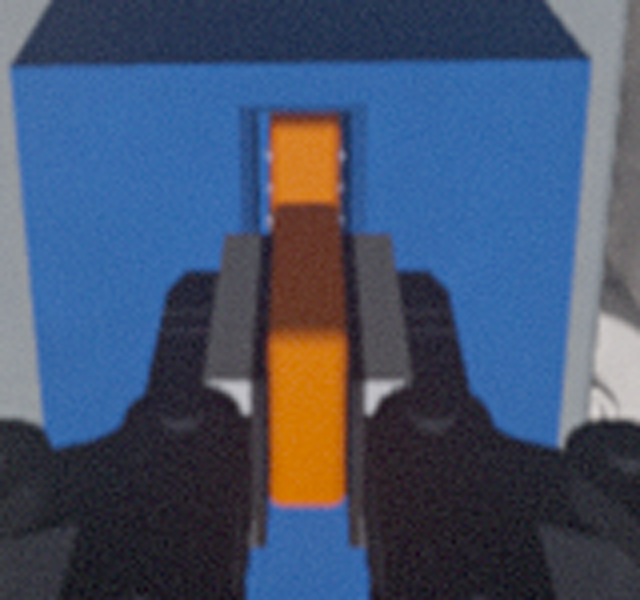

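Well gripped. Draw it straight up, slowly at first.

arm_command:
  series:
    - [[0,0,-6,0],[0,0,-12,0],[0,1,-20,0],[0,1,-28,0],[-1,1,-36,0],[-1,1,-44,0],[-1,2,-52,0],[-1,2,-60,0],[-1,2,-70,0],[-1,3,-82,0],[-1,3,-96,0],[-2,4,-112,0],[-2,4,-126,0],[-2,4,-134,0],[-2,4,-134,0]]

```text
time: 24.6
tcp_pos: [0.6011, 0.1688, 0.311]
tool_rot: [[-0.982, 0.185, 0.023], [0.186, 0.982, 0.029], [-0.017, 0.033, -0.999]]
contact_force: [0.3, -1.0, -1.2]
width: 0.104
```

```bash
python3 - <<'E'
from h import *
s=ctrl.sense();p=s['tcp_pos'];print(p,s['contact_force'],s['width'])
plan((.5549,-.1383,p[2]));plan((.5549,-.1383,.22));snap('side','s20',(130,310,60,300),2.4)
E
```

```text
[0.60108919 0.16880002 0.31102713] [ 0.25862628 -0.9512811  -1.24684018] 0.10375133992417904
d [ -11.7 -310.2  -10.1] len 311 roll 0 xang 2.955 tilt [0.0231 0.0293]
d [ -10.1 -313.2   80.9] len 324 roll 0 xang 2.955 tilt [0.0231 0.0293]
```

View pics/s20.png

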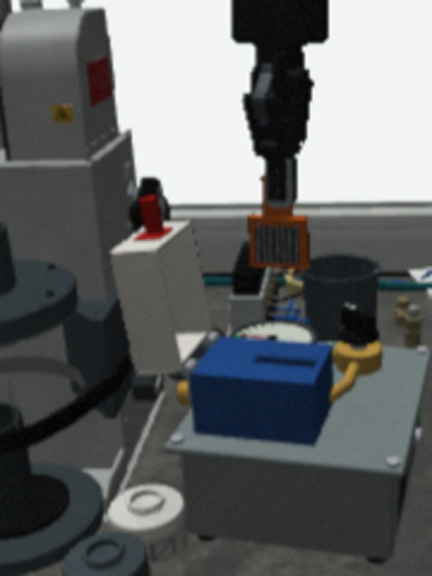

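arm_command:
  series:
    - [[-1,-20,0,0],[-2,-50,-2,0],[-3,-85,-3,0],[-4,-120,-4,0],[-5,-155,-5,0],[-6,-190,-6,0],[-7,-225,-7,0],[-8,-260,-8,0],[-9,-290,-9,0],[-9,-305,-10,0],[-9,-310,-10,0],[-9,-310,-10,0],[-9,-310,-10,0]]

```text
time: 25.95
tcp_pos: [0.552, -0.1366, 0.3098]
tool_rot: [[-0.983, 0.184, 0.021], [0.185, 0.982, 0.03], [-0.015, 0.033, -0.999]]
contact_force: [0.0, 0.7, -1.4]
width: 0.108
```

```bash
python3 - <<'E'
from h import *
s=ctrl.sense();p=s['tcp_pos'];print(p,s['contact_force'],s['width'])
plan((.5525,-.1385,.19))
wrist('w21');snap('top','t21');snap('side','s21')
E
```

```text
[ 0.55204483 -0.13663403  0.30975532] [ 0.0150487   0.71325352 -1.4277302 ] 0.10781315443015006
d [  1.   -5.7 119.6] len 120 roll 0 xang 2.956 tilt [0.0211 0.0297]
```

View pics/w21.png

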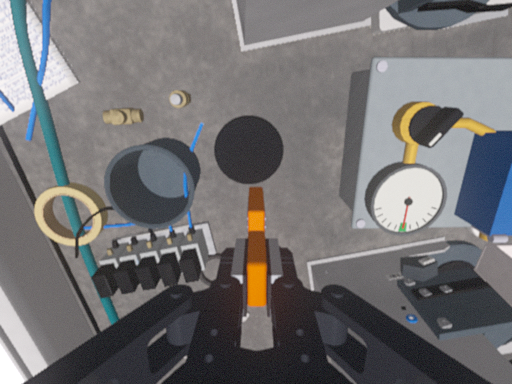

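View pics/t21.png

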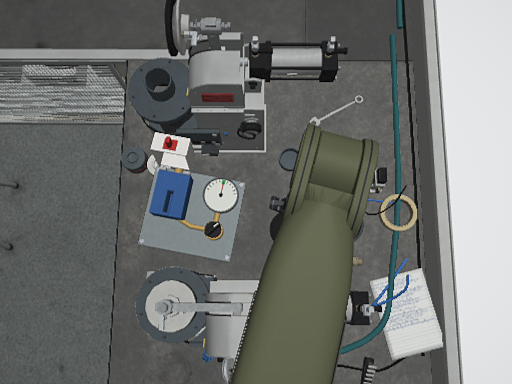

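View pics/s21.png

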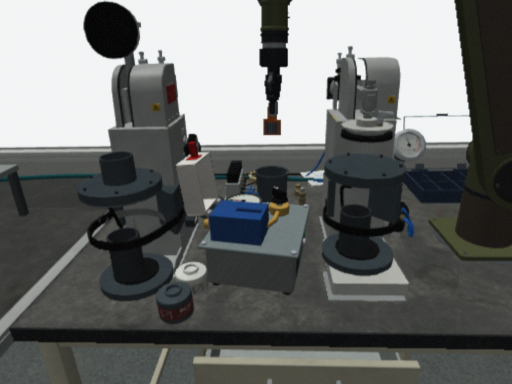

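```bash
python3 - <<'E'
from h import *
loadw()
print(ray_z('wrist',(249,150),.014))
E
```

```text
[ 0.55219941 -0.13826498  0.014     ]
```

arm_command:
  series:
    - [[0,-1,20,0],[0,-2,45,0],[1,-4,70,0],[1,-5,95,0],[1,-6,112,0],[1,-6,118,0],[1,-6,119,0],[1,-6,119,0]]

```text
time: 26.9
tcp_pos: [0.5533, -0.1386, 0.1917]
tool_rot: [[-0.983, 0.183, 0.023], [0.183, 0.983, 0.029], [-0.017, 0.033, -0.999]]
contact_force: [0.4, 0.3, -0.9]
width: 0.106
```

```bash
python3 - <<'E'
from h import *
s=ctrl.sense();p=s['tcp_pos'];print(p,s['contact_force'],s['width'])
wrist('w22');snap('side','s22',(180,360,60,300),2.4)
print(ray_z('wrist',(0,0),.014)); 
# predicted plate underside centre
R=s['tool_rot'];print('plate c est',p+R@[-.0025,0,.055])
E
```

```text
[ 0.55327446 -0.13857713  0.19166635] [ 0.39376838  0.29550775 -0.94587691] 0.10579376220640495
[ 0.35090294 -0.33440666  0.014     ]
plate c est [ 0.55697822 -0.13744165  0.13674602]
```

View pics/w22.png

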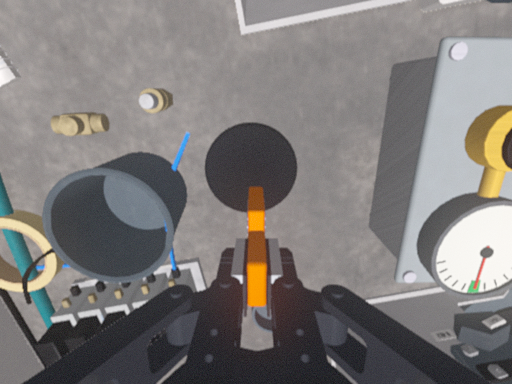

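View pics/s22.png

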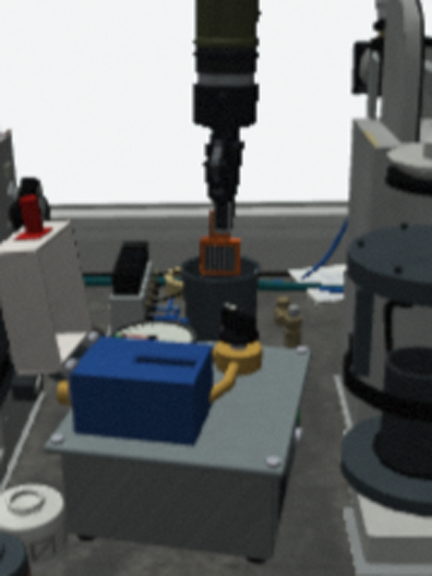

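arm_command:
  series:
    - [[2,0,0,0],[3,-1,0,0],[3,-1,0,0],[3,-1,0,0],[3,-1,0,0],[3,-1,0,0],[3,-1,0,0],[3,-1,0,0],[3,-1,0,0],[3,-1,0,0]]

```text
time: 28.0
tcp_pos: [0.5504, -0.1393, 0.192]
tool_rot: [[-0.983, 0.183, 0.024], [0.184, 0.983, 0.029], [-0.018, 0.033, -0.999]]
contact_force: [0.3, -0.0, -0.8]
width: 0.111
```

```bash
python3 - <<'E'
from dial import *
dial('t23'); s=ctrl.sense();print(s['tcp_pos'],abs(s['qd']).max(),s['width'],s['contact_force'])
R=s['tool_rot'];print('plate c est',s['tcp_pos']+R@[-.0025,0,.055])
snap('side','s23',(180,300,60,180),5)
E
```

```text
red svd -0.18983405662038044 mean -0.21087208252429382 252 194
[ 0.5504071 -0.1392906  0.1919799] 0.002324637316313232 0.11218483416562075 [ 0.08779249 -0.5518516  -1.31108776]
plate c est [ 0.55416027 -0.13817281  0.13706256]
```

View pics/t23.png

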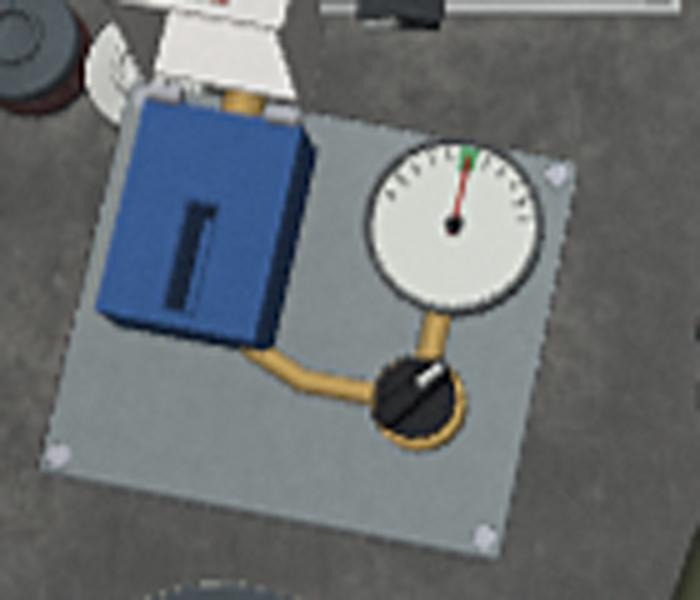

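View pics/s23.png

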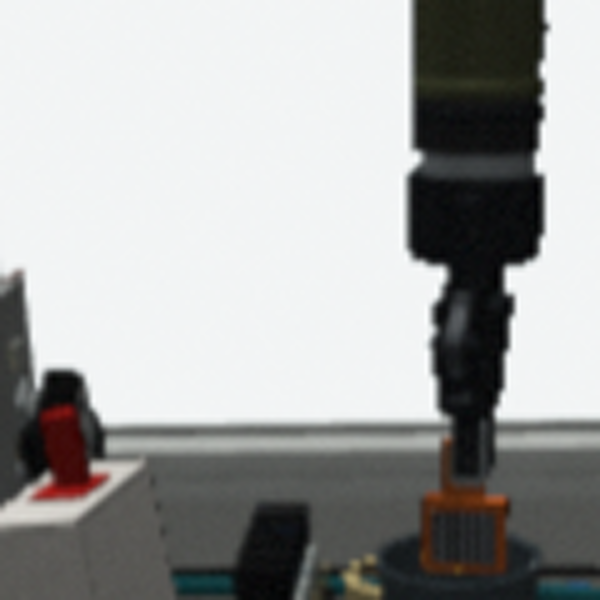

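```bash
python3 -c "
from cell import ctrl
print(ctrl.sign_off())"
```

```text
the job is handed in; nothing more can be done
None
```

The job is done and handed in at about 28 s of the 64 s allowed, with the arm still holding the filter plate over the pad.

- **Knob:** I turned it in three steps. After the second, the pointer was just outside the green band (about 0.14 rad off its middle). I gripped the knob again and added 0.175 rad before touching the flap.
- **Pointer:** In the last top picture it stands at −0.19 to −0.21 rad. The middle of the band is at about −0.18 to −0.20, so it is inside the ±0.12 band.
- **Flap:** I lifted it by the red tab to about 1.7 rad, past upright. It stayed there after release, and the last side picture shows it still open.
- **Plate:** I drew it straight up out of the slot. It now hangs still, gripped with 40 N, its centre within about 2 mm of the pad's measured centre. Its lower edge is about 12 cm above the pad. I worked out the plate's position from the tool pose and grip, not from a picture.
- **Loose fittings:** I did not touch them. In the last pictures the coupler and tee stand undisturbed; the cap and ring were mostly hidden by the arm and gripper, so I did not check them at the end. Forces stayed low, at most about 16 N on the wrist in the readings at the end of each move.

Two things were not perfect. The tool picked up a tilt of about 2° early on that the moves could not undo, so the plate may lean by up to about that much. The wrist and top cameras disagreed by about 3 mm on the pad's centre.

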